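# Complete the field soil-test kit

## Task

Complete the soil-test kit in the grey tray so that it holds one meter, one jar and one bottle, all upright: look at which of jar and bottle is already in the tray, put the other one from the open table into the empty pocket, and leave the duplicate, the cardboard reserve box and everything else where they are. The meter stands in its black cradle, where only its broad faces can be gripped, but in the tray it belongs lengthwise between the two tall rails, where there is room for fingers only at its ends: stand it on the dark desk mat and let go, then take it again by its ends. Lower each thing right down onto the tray's floor, midway between the rails' ends for the meter; drop nothing in.

Things in the scene. Friction and masses are not known exactly. Their poses are not given: they have to be found in the camera images.
- kit: fixed grey plastic kit tray, 156 mm (its x) by 176 mm (its y, from -94 to +82 mm), floor 5 mm thick. Origin on the table under the middle of the tray's length, z up. On its -y side is the meter's lane (point lane), on its +y side two square pockets side by side along x (points pocket_a, pocket_b).
- lane (a point): the meter's place: centre of the lane, on the tray's floor (5 mm above the table), axes as the tray's. Two upright rails, 50 mm long along x, 6 mm thick and rising 55 mm above the floor, stand either side of it, 31 mm apart inside (y). Beyond the rails' ends the floor is free for fingers as far as the 10 mm high rim at x = +-72 mm.
- pocket_a (a point): centre of the floor (5 mm above the table) of the pocket that is already filled, with one jar or one bottle. Square pocket, 60 by 60 mm inside, walls 20 mm above its floor.
- pocket_b (a point): centre of the floor (5 mm above the table) of the empty pocket; same size as pocket_a, its centre 76 mm from it along the tray's x. With a grip across the tray's y, the fingers stay clear of the neighbour.
- meter: white plastic pocket meter, a rounded box 56 mm long (its x), 24 mm thick (its y) and 45 mm tall (z), about 130 g, with a small display on a broad face and a button on top. Origin at the centre of its underside, z up. Either end may point either way in the tray.
- cradle: fixed black charging cradle; the meter stands on its base, 12 mm above the table, meter x along cradle x. Base 84 by 44 mm. At each end of the meter is an upright cheek, 60 mm apart inside, 32 mm wide, rising 66 mm above the table, so the ends cannot be gripped there; the broad faces (+-y) are open. Nothing holds the meter down. Origin on the table under its centre.
- mat: fixed dark rubber desk mat, 150 mm (x) by 120 mm (y), top 2 mm above the table, always clear. Origin at its centre on the table.
- jar_1: plain sample jar, squat: brown plastic body 48 mm across and 36 mm high, under a screwed-on white lid 50 mm across and 21 mm high; 57 mm tall in all, about 100 g. Origin at the centre of its underside, z up. Stands on the open table.
- bottle_1: plain reagent bottle: brown plastic body 46 mm across up to 42 mm, a sloping shoulder to 52 mm, then a white cap 26 mm across from 52 to 78 mm; 78 mm tall in all, about 120 g. Origin at the centre of its underside, z up. Stands on the open table.
- jar_2: plain sample jar, squat: brown plastic body 48 mm across and 36 mm high, under a screwed-on white lid 50 mm across and 21 mm high; 57 mm tall in all, about 100 g. Origin at the centre of its underside, z up. Stands either in the tray's pocket_a or in the cardboard reserve box (then bottle_2 is in the other of the two); leave it there.
- bottle_2: plain reagent bottle: brown plastic body 46 mm across up to 42 mm, a sloping shoulder to 52 mm, then a white cap 26 mm across from 52 to 78 mm; 78 mm tall in all, about 120 g. Origin at the centre of its underside, z up. Stands either in the tray's pocket_a or in the cardboard reserve box (then jar_2 is in the other of the two); leave it there.
- reserve: fixed open cardboard box, 100 by 100 mm, 45 mm high, floor 5 mm thick, with one jar or bottle in reserve; leave alone. Origin on the table under its centre.
- tape: roll of clear tape lying flat, 52 mm across, 18 mm high, a bystander; leave alone. Origin at the centre of its underside.
- stapler: black and steel stapler, 120 by 32 mm, 40 mm high, a bystander; leave alone. Origin at the centre of its underside.
- mug: white mug, 76 mm across, 90 mm high, a bystander; leave alone. Origin at the centre of its underside.
- pen: pen lying on the table, 130 mm long, 10 mm thick, a bystander; leave alone. Origin on its underside at mid-length.
There are look-alikes about, which are no part of the job. Leave any yellow look-alike of the bottle_2 alone.

How it is judged:
On the way:
1. the meter stands upright on the desk mat, let go (x of meter in the frame of mat between -0.075 and 0.075 m and y of meter in the frame of mat between -0.06 and 0.06 m and z of meter in the frame of mat between -0.002 and 0.005 m and angle between meter's own z axis and vertical below 0.1 rad and linear speed of meter below 0.02 m/s and contact force between meter and the fingers below 0.1 N), for 0.2 s.
At the end, for the whole second after the job is handed in: Meter upright on the lane floor, lengthwise (0.2 rad), within 15 mm (x) and 6 mm (y) of site lane; pocket_a keeps its jar or bottle, the other kind stands in pocket_b (13 mm of centre, on the floor, upright within 0.1 rad); table duplicate within 30 mm of its start; all let go, at rest (x of meter in the frame of lane between -0.015 and 0.015 m and y of meter in the frame of lane between -0.006 and 0.006 m and z of meter in the frame of lane between -0.004 and 0.004 m and angle between meter's own z axis and vertical below 0.1 rad and angle between the x axis of meter and the x axis of kit, either way round below 0.2 rad and linear speed of meter below 0.02 m/s and contact force between meter and the fingers below 0.1 N and ((horizontal distance between jar_2 and pocket_a below 0.013 m and z of jar_2 in the frame of pocket_a between -0.004 and 0.004 m and angle between each of jar_2, bottle_1's own z axis and vertical below 0.1 rad and linear speed of each of jar_2, bottle_1 below 0.02 m/s and contact force between each of jar_2, bottle_1 and the fingers below 0.1 N and horizontal distance between bottle_1 and pocket_b below 0.013 m and z of bottle_1 in the frame of pocket_b between -0.004 and 0.004 m and distance of jar_1 from where it was at the start of the episode below 0.03 m) or (horizontal distance between bottle_2 and pocket_a below 0.013 m and z of bottle_2 in the frame of pocket_a between -0.004 and 0.004 m and angle between each of bottle_2, jar_1's own z axis and vertical below 0.1 rad and linear speed of each of bottle_2, jar_1 below 0.02 m/s and contact force between each of bottle_2, jar_1 and the fingers below 0.1 N and horizontal distance between jar_1 and pocket_b below 0.013 m and z of jar_1 in the frame of pocket_b between -0.004 and 0.004 m and distance of bottle_1 from where it was at the start of the episode below 0.03 m))); the robot touches nothing.
It fails at once if a jar or bottle already in the tray or in the reserve box is moved more than 20 mm (distance of any of jar_2, bottle_2 from where it was at the start of the episode above 0.02 m).
It fails at once if the duplicate on the table is moved more than 30 mm ((horizontal distance between jar_2 and pocket_a below 0.04 m and distance of jar_1 from where it was at the start of the episode above 0.03 m) or (horizontal distance between bottle_2 and pocket_a below 0.04 m and distance of bottle_1 from where it was at the start of the episode above 0.03 m)).
It fails at once if a bystander (tape, stapler, mug, pen) is moved more than 30 mm (distance of any of tape, stapler, mug, pen from where it was at the start of the episode above 0.03 m).
It fails at once if the meter, jar or bottle is let go over its place while still more than 9 mm (meter) or 12 mm (jar, bottle) above the tray's floor ((x of meter in the frame of lane between -0.03 and 0.03 m and y of meter in the frame of lane between -0.015 and 0.015 m and z of meter in the frame of lane between 0.009 and 0.07 m and contact force between meter and the fingers below 0.02 N) or (x of jar_1 in the frame of pocket_b between -0.025 and 0.025 m and y of jar_1 in the frame of pocket_b between -0.025 and 0.025 m and z of jar_1 in the frame of pocket_b between 0.012 and 0.07 m and contact force between jar_1 and the fingers below 0.02 N) or (x of bottle_1 in the frame of pocket_b between -0.025 and 0.025 m and y of bottle_1 in the frame of pocket_b between -0.025 and 0.025 m and z of bottle_1 in the frame of pocket_b between 0.012 and 0.07 m and contact force between bottle_1 and the fingers below 0.02 N)).
It also fails if it takes over 64 s, if anything falls off the work surface, if the arm or the gripper's body presses on something with over 40 N, if the wrist force passes 120 N, or if a joint passes its speed limit or range.

## Robot

A 6-joint arm with a two-finger parallel gripper is mounted at the origin on the work surface. World frame = base frame: x ahead of the robot, y to its left, z up, the work surface at z = 0. Lengths are in m, angles in rad, forces in N, time in s.
With the tool pointing down it reaches from about 0.225 to 0.875 m from the base axis. Payload 3.4 kg.
Tool frame: the origin (TCP) lies at the very end of the fingers, on their centre line; the grasp point (between the pads) lies 19 mm behind it; z points along the fingers, y is the direction in which the jaws open and shut (so a half turn about z gives the same grasp; the last joint's range is limited). The gripper opens to 85 mm and grips with 20 to 120 N. Pads are 22 mm wide; open, the fingers measure 114 mm over their backs; the gripper's body (76 mm by 85 mm) begins 54 mm behind the grasp point. The pads swing forward as they close: fully open they stand 13 mm farther back than shut.
Start: joints at [-1.395, 0.276, 1.505, -0, 1.361, -0.121], TCP at [0.168, -0.55, 0.192] pointing down, gripper open.
Joint ranges: [-2.89, 2.89], [-0.75, 2.08], [0.22, 2.7], [-1.18, 4.32], [0.11, 2.71], [-2.7, 2.7]. Speed limits (rad/s): [2.57, 2.57, 3.14, 3.14, 3.14, 3.14].

## Interface

Orientations are given as a unit quaternion [w, x, y, z].
In Python, from rig import telemetry, cams, sign_off, spotter gives the robot as it stands.
- The arm moves only by the tool servo_tool, never from a script. Its argument "steps" is a list of rows, each a list of 6 numbers: the shift along the tool's x, y, z in mm, then the turn, a rotation vector about the tool's x, y, z in degrees. In form: [[x, y, z, ax, ay, az], ...]. A call has 1 to 8 rows; each row is the pose to reach, as a shift and turn from the pose commanded when the call began, along the tool's axes at that moment; what a row does not reach only later rows make up. A row lasts 1/10 s, in which the tool goes at most 50 mm and 8.59 degrees, less where a joint would pass 70% of its speed; a pose out of reach is approached as far as the arm can. A call with a gripper value outside its range is refused whole. "hand" is the closure in counts, from 0 (fully open) to 255 (shut), set as the call begins (left out, the last holds). The fingers move at their own pace and stop on an object; "grip_force" is the grip in N (left out, the last holds). Time passes only in rows, so rows that repeat a pose let the fingers close. It gives the time, the measured TCP pose, the force and the opening at its end, in the units of the state.
- telemetry.get_state(): the state, without advancing time (a new reading comes with each control period).
- cams.get_image(name): name is "scene" or "top" or "wrist"; returns (picture, depth): 480x640x3 uint8, red, green, blue; 480x640 float32, m along the optical axis (not along the pixel's ray), 0 where there is no reading.
- cams.camera_model(name): a dict with "camera_matrix" (3x3 intrinsics, pixels), "origin" and "rotation" of the camera in the world; the wrist camera has in their place "tool_from_camera" (4x4, takes a point from camera to tool coordinates, whose origin is the TCP and whose axes are the flange's). Camera axes: x right, y up, looking along -z (the intrinsics and any distortion apply to the point x, -y, -z); pixel columns grow to the right and rows downward; lengths in m; the calibration is good to about 2 mm. The wrist camera is an equidistant fisheye: a pixel r from the principal point sees the ray r / f radians off the axis. A picture is of the moment at which its call begins: read the wrist's pose just before it. camera_model takes no time and is no camera call.
- sign_off(): hands the job in, once; it reports no verdict.
Trained networks look in the newest picture that a camera, given by its name, has taken for a name from the list of things; names that differ only in an ending like _2 or _b are one class to them, and where a whole thing is asked for, a point or a joint stands for the part that bears it (a point fixed in the world has none). Each returns a list of dicts, best first, with "conf" (0 to 1); they miss things now and then, are a little off and sometimes report something else, mostly with a low value. They report only what shows in the picture. A call takes as long as a camera call. They do not tell look-alikes from the thing itself.
- spotter.outline_of(query, camera): "region" (480x640 bool, what is visible of it) and "rect" ([left, top, width, height] in pixels, round what is visible of it).
The state is a dict: "clock": time; "qpos": joint angles; "qd": joint speeds; "effort": joint torques, N m; "position": TCP position; "ee_rot": TCP orientation; "contact_force": force on the tool from outside, world axes, zero at the start; "moment": the same for the moment, N m; "width": finger opening in m.
Only numpy, scipy, OpenCV 4.12 (cv2) and the standard library are available. Lean on these libraries where they do the work, as an engineer would, in place of code of your own. Each camera call takes 0.05 s, during which the arm holds its last target.

## Working session

There is one attempt and no reset: what is moved stays moved. The work goes in short steps, Python scripts to look and compute and a tool call to move; the robot and the scene stay as the last step left them, time stands still between calls to the robot, and variables do not carry over. Pictures are saved under pics/ and viewed, and the job is handed in when it is done.

Besides the shell and the picture viewer there is one more tool, called after "Emit:" in YAML: its name, and indented under it one key for each argument. servo_tool: Moves the arm, as the interface text tells. Its arguments: {"type":"object","properties":{"steps":{"type":"array","items":{"type":"array","items":{"type":"number"}}},"hand":{"type":"number"},"grip_force":{"type":"number"}},"required":["steps"]}

```bash
mkdir -p pics; ls; python3 - <<'E'
from rig import telemetry,cams,spotter
import cv2,pickle
print(telemetry.get_state())
for n in ("scene","top"):
    im,d=cams.get_image(n); cv2.imwrite(f"pics/{n}0.png",im[:,:,::-1]); pickle.dump((im,d),open(f"{n}0.pkl","wb"))
    print(n,cams.camera_model(n))
print(cams.camera_model("wrist"))
E
```

```text
pics
{'clock': 0.0, 'qpos': array([-1.39500236e+00,  2.76583309e-01,  1.50615792e+00, -1.25549357e-05,
        1.36070571e+00, -1.21027189e-01]), 'qd': array([-1.23899191e-04, -2.41849417e-05,  2.23288931e-04,  5.31997326e-04,
        6.21217565e-05,  1.46057246e-03]), 'effort': array([-2.66627707e-03, -4.16778374e+01, -2.45804197e+01, -1.93260153e-04,
        1.08545437e-02, -3.37359239e-06]), 'position': array([ 0.16804351, -0.54925165,  0.19143657]), 'ee_rot': array([-9.26627009e-04,  9.89006730e-01,  1.47867605e-01, -3.15210554e-05]), 'contact_force': array([-0.03217581, -0.11941352, -0.53704621]), 'moment': array([-0.05142882, -0.02518697,  0.01303419]), 'width': 0.08550934726797887}
scene {'camera_matrix': array([[450.5095028 ,   0.        , 324.03629631],
       [  0.        , 450.5095028 , 240.33653386],
       [  0.        ,   0.        ,   1.        ]]), 'origin': array([1.16160666, 0.12933384, 1.03967722]), 'rotation': array([0.62629632, 0.17933865, 0.20636703, 0.73007069])}
top {'camera_matrix': array([[561.51746374,   0.        , 313.69057819],
       [  0.        , 561.51746374, 231.91352613],
       [  0.        ,   0.        ,   1.        ]]), 'origin': array([0.39895605, 0.0511077 , 1.51736167]), 'rotation': array([-0.70220209, -0.03088419,  0.0284186 ,  0.71073959])}
{'camera_matrix': array([[371.64829954,   0.        , 308.34648054],
       [  0.        , 371.64829954, 234.17288403],
       [  0.        ,   0.        ,   1.        ]]), 'tool_from_camera': array([[ 6.03132298e-04,  9.63887767e-01,  2.66308108e-01,
         6.73988826e-02],
       [ 9.99999774e-01, -5.02089522e-04, -4.47505015e-04,
        -1.13985823e-03],
       [-2.97634100e-04,  2.66308318e-01, -9.63887852e-01,
        -1.81638548e-01],
       [ 0.00000000e+00,  0.00000000e+00,  0.00000000e+00,
         1.00000000e+00]])}
```

View pics/top0.png

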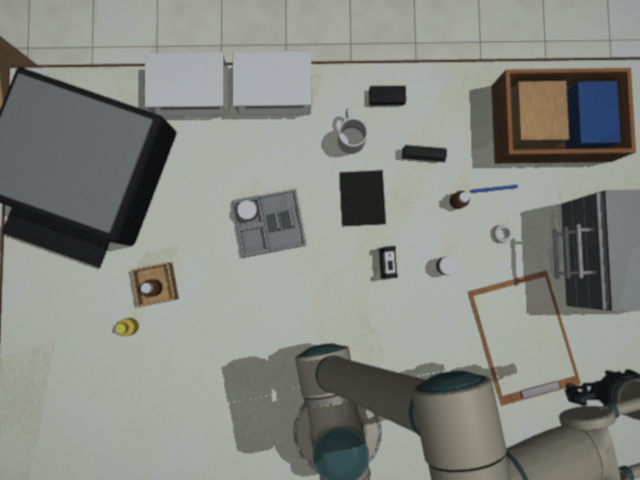

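View pics/scene0.png

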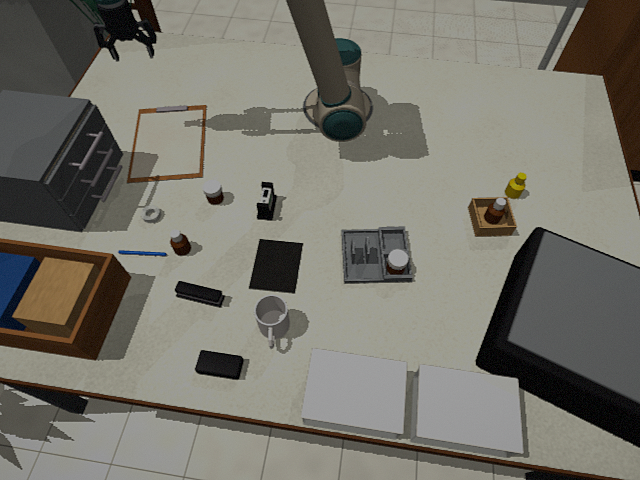

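The tray's pocket_a holds a jar (top 247,210; scene 397,261), so bottle_1 (top ~460,200) is the one to move. Next I'll measure the poses.

```bash
cat > h.py <<'E'
import numpy as np,cv2,pickle
from rig import telemetry,cams,spotter
from scipy.spatial.transform import Rotation as R
def rot(q): return R.from_quat([q[1],q[2],q[3],q[0]]).as_matrix()
def pose(cam,st=None):
    m=cams.camera_model(cam)
    if cam=="wrist":
        T=np.eye(4);T[:3,:3]=rot(st["ee_rot"]);T[:3,3]=st["position"]
        T=T@m["tool_from_camera"]; return m["camera_matrix"],T[:3,:3],T[:3,3]
    return m["camera_matrix"],rot(m["rotation"]),m["origin"]
def rays(cam,u,v,st=None):
    K,Rm,o=pose(cam,st)
    x=(np.asarray(u,float)-K[0,2])/K[0,0]; y=(np.asarray(v,float)-K[1,2])/K[1,1]
    if cam=="wrist":
        r=np.hypot(x,y); s=np.where(r>1e-9,np.tan(r)/np.maximum(r,1e-9),1); x=x*s;y=y*s
    d=np.stack([x,-y,-np.ones_like(x)],-1)
    return o,d@Rm.T
def pts(cam,d,u,v,st=None):
    o,r=rays(cam,u,v,st); return o+r*d[v,u][...,None]
def onz(cam,u,v,z,st=None):
    o,r=rays(cam,u,v,st); return o+r*((z-o[2])/r[...,2])[...,None]
def proj(cam,P,st=None):
    K,Rm,o=pose(cam,st); c=(np.atleast_2d(P)-o)@Rm; x=c[:,0]/-c[:,2]; y=-c[:,1]/-c[:,2]
    if cam=="wrist":
        r=np.hypot(x,y); s=np.where(r>1e-9,np.arctan(r)/np.maximum(r,1e-9),1); x=x*s;y=y*s
    return np.stack([x*K[0,0]+K[0,2],y*K[1,1]+K[1,2]],-1)
E
python3 - <<'E'
from h import *
for c in ("top","scene"):
    im,d=pickle.load(open(c+"0.pkl","rb"))
    for q in ("kit","meter","cradle","mat","jar_1","bottle_1","reserve","tape","stapler","mug","pen"):
        for r in spotter.outline_of(q,c)[:4]:
            v,u=np.nonzero(r["region"]); 
            if len(v)<5 or r["conf"]<.2: continue
            P=pts(c,d,u,v); P=P[d[v,u]>0]
            rc=cv2.minAreaRect(P[:,:2].astype(np.float32)*1000)
            print(c,q,round(r["conf"],2),[int(x) for x in r["rect"]],"med",np.round(np.median(P,0),3),"zmax",round(float(np.percentile(P[:,2],97)),3),"rect",[np.round(x,1) for x in rc])
im,_=pickle.load(open("scene0.pkl","rb"))
a=cv2.resize(im[160:310,120:330],None,fx=3.8,fy=3.8,interpolation=cv2.INTER_CUBIC)
cv2.imwrite("pics/z1.png",a[:,:,::-1])
E
```

```text
top kit 0.68 [232, 188, 74, 70] med [0.546 0.171 0.007] zmax 0.049 rect [array([553.7, 177.5]), array([161.3, 180.3]), np.float64(9.6)]
top meter 0.8 [381, 248, 13, 27] med [ 0.443 -0.137  0.056] zmax 0.062 rect [array([ 442.3, -142.6]), array([33.1, 55. ]), np.float64(88.2)]
top cradle 0.58 [375, 246, 25, 34] med [ 0.448 -0.129  0.028] zmax 0.071 rect [array([ 442.4, -141. ]), array([83.5, 43.8]), np.float64(3.6)]
top mat 0.88 [338, 171, 45, 56] med [ 0.618 -0.076  0.002] zmax 0.008 rect [array([619.3, -76.6]), array([150.3, 120.6]), np.float64(1.6)]
top mat 0.41 [230, 190, 76, 66] med [0.546 0.171 0.007] zmax 0.05 rect [array([555. , 177.8]), array([162.6, 176.5]), np.float64(10.1)]
top jar_1 0.7 [449, 189, 22, 22] med [ 0.603 -0.326  0.046] zmax 0.081 rect [array([ 606.6, -330.2]), array([46.5, 37. ]), np.float64(26.2)]
top jar_1 0.58 [437, 253, 20, 19] med [ 0.432 -0.29   0.056] zmax 0.063 rect [array([ 432.6, -293.2]), array([49.5, 44.1]), np.float64(89.2)]
top jar_1 0.54 [237, 196, 21, 22] med [0.581 0.229 0.061] zmax 0.067 rect [array([582.4, 232.2]), array([47.4, 53.6]), np.f
[... 2876 characters left out ...]
4 [469, 193, 46, 47] med [0.404 0.47  0.026] zmax 0.048 rect [array([394.2, 479.8]), array([103.3, 103.6]), np.float64(10.4)]
scene tape 0.83 [137, 205, 24, 15] med [ 0.523 -0.451  0.018] zmax 0.022 rect [array([ 521.7, -451.6]), array([51. , 49.3]), np.float64(51.5)]
scene stapler 0.95 [176, 277, 49, 31] med [ 0.746 -0.238  0.04 ] zmax 0.044 rect [array([ 731.4, -244.3]), array([120.6,  48.4]), np.float64(84.7)]
scene mug 0.91 [256, 292, 36, 57] med [ 0.776 -0.047  0.047] zmax 0.092 rect [array([778.5, -51.7]), array([ 84.8, 151.3]), np.float64(89.5)]
scene pen 0.54 [120, 250, 46, 6] med [ 0.642 -0.43   0.01 ] zmax 0.014 rect [array([ 639.5, -431.3]), array([ 20.4, 124.9]), np.float64(7.6)]
```

View pics/z1.png

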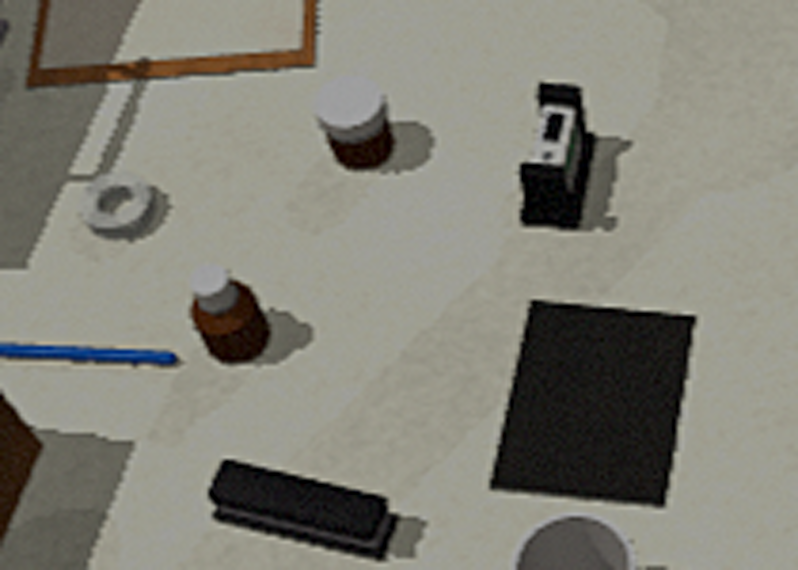

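```bash
cat >> h.py <<'E'
def goto(x,y,z,yaw,st=None):
    """delta in tool frame to TCP target pointing down with tool-x at yaw deg (or +180, nearer)"""
    st=st or telemetry.get_state(); Rm=rot(st["ee_rot"])
    c,s=np.cos(np.radians(yaw)),np.sin(np.radians(yaw))
    Rt=np.array([[c,s,0],[s,-c,0],[0,0,-1.]])
    d=Rm.T@(np.array([x,y,z])-st["position"])*1000
    rv=R.from_matrix(Rm.T@Rt).as_rotvec(degrees=True)
    print("move",np.round(d,1),"turn",np.round(rv,2),"n>=",max(np.linalg.norm(d)/50,np.linalg.norm(rv)/8.59).round(1))
E
python3 - <<'E'
from h import *
U,V=np.meshgrid(np.arange(640),np.arange(480))
def reg(c,box,zlo,zhi):
    im,d=pickle.load(open(c+"0.pkl","rb"))
    l,t,w,h=box; u,v=U[t:t+h,l:l+w].ravel(),V[t:t+h,l:l+w].ravel()
    k=d[v,u]>0; u,v=u[k],v[k]; P=pts(c,d,u,v); k=(P[:,2]>zlo)&(P[:,2]<zhi); return P[k],im[v[k],u[k]]
for c,b in(("top",[449,189,23,22]),("scene",[168,227,23,30])):
    P,_=reg(c,b,.068,.09); print("cap",c,len(P),P.mean(0).round(4),P.min(0).round(3),P.max(0).round(3))
P,_=reg("top",[372,243,32,42],.045,.08); print("cheeks+meter",len(P),cv2.minAreaRect((P[:,:2]*1000).astype(np.float32)))
P,_=reg("scene",[252,180,28,42],.045,.08); print("cheeks+meter",len(P),cv2.minAreaRect((P[:,:2]*1000).astype(np.float32)))
for c,b in(("top",[225,180,88,85]),("scene",[332,220,85,70])):
    P,_=reg(c,b,.028,.075); Q=P[P[:,1]<.17];print("rails",c,len(Q),cv2.minAreaRect((Q[:,:2]*1000).astype(np.float32)))
    P,_=reg(c,b,.008,.022); print("rim/walls",c,len(P),cv2.minAreaRect((P[:,:2]*1000).astype(np.float32)))
    P,_=reg(c,b,.055,.075); Q=P[P[:,1]>.17];print("jar",c,len(Q),Q.mean(0))
goto(.607,-.332,.20,10)
E
```

```text
cap top 86 [ 0.6074 -0.3332  0.077 ] [ 0.595 -0.348  0.069] [ 0.619 -0.321  0.084]
cap scene 94 [ 0.6126 -0.3316  0.0774] [ 0.598 -0.347  0.068] [ 0.624 -0.32   0.084]
cheeks+meter 338 ((442.7393798828125, -140.7106475830078), (83.07340240478516, 32.06989669799805), 2.5656898021698)
cheeks+meter 320 ((444.9366149902344, -139.46522521972656), (85.33845520019531, 31.923091888427734), 2.3417623043060303)
rails top 109 ((560.17626953125, 133.8472900390625), (49.61543273925781, 43.06125259399414), 10.231690406799316)
rim/walls top 934 ((553.5350341796875, 177.11029052734375), (234.52793884277344, 225.31723022460938), 89.32637023925781)
jar top 276 [0.58361049 0.23048517 0.06148658]
rails scene 150 ((562.7703857421875, 135.05984497070312), (53.796939849853516, 43.206722259521484), 10.75022029876709)
rim/walls scene 992 ((556.3818969726562, 168.4918975830078), (159.9014434814453, 186.61248779296875), 10.180807113647461)
jar scene 292 [0.58783371 0.23190676 0.06286048]
move [483.4 -80.   -7.7] turn [0.01 0.   7.  ] n>= 9.8
```

Emit:
servo_tool:
  steps:
    - [483,-80,-8,0,0,7]
    - [483,-80,-8,0,0,7]
    - [483,-80,-8,0,0,7]
    - [483,-80,-8,0,0,7]
    - [483,-80,-8,0,0,7]
    - [483,-80,-8,0,0,7]
    - [483,-80,-8,0,0,7]
    - [483,-80,-8,0,0,7]
  hand: 0
  grip_force: 40

```text
clock: 2.0
position: [0.5281, -0.3709, 0.199]
ee_rot: [0.0, 0.996, 0.087, 0.0]
contact_force: [-0.3, 0.1, -0.4]
width: 0.0853
```

```bash
python3 - <<'E'
from h import *
st=telemetry.get_state(); print(st["clock"],st["position"])
goto(.608,-.333,.20,10)
im,d=cams.get_image("wrist"); cv2.imwrite("pics/w1.png",im[:,:,::-1])
E
```

```text
2.0 [ 0.52810656 -0.37088473  0.19900403]
move [ 85.3 -23.4  -1. ] turn [ 0.03 -0.01  0.01] n>= 1.8
```

View pics/w1.png

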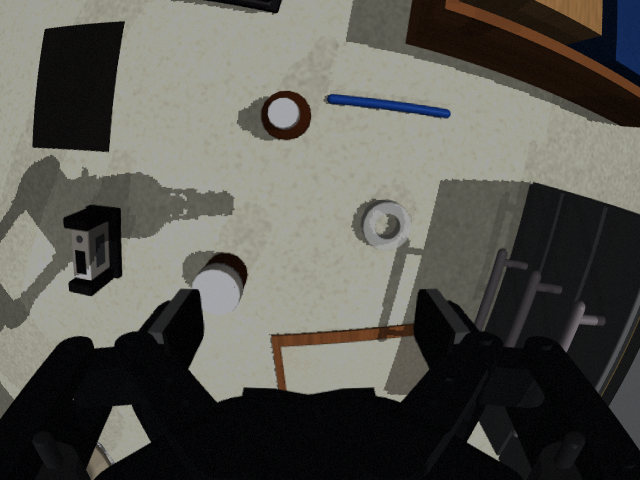

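Wrist view: the bottle cap is at (284,113), the jar lid at (216,290), the meter in its cradle at about (92,250), and the pen is right of the bottle. I'll measure from this view.

```bash
python3 - <<'E'
from h import *
st=telemetry.get_state()
im,d=cams.get_image("wrist")
pickle.dump((im,d,st),open("w1.pkl","wb"))
U,V=np.meshgrid(np.arange(640),np.arange(480))
def reg(box,zlo,zhi):
    l,t,w,h=box; u,v=U[t:t+h,l:l+w].ravel(),V[t:t+h,l:l+w].ravel()
    k=d[v,u]>0; u,v=u[k],v[k]; P=pts("wrist",d,u,v,st); k=(P[:,2]>zlo)&(P[:,2]<zhi); return P[k]
P=reg([255,85,60,60],.07,.09); print("cap",len(P),P.mean(0),(P.min(0)+P.max(0))/2,np.ptp(P,0))
P=reg([55,195,75,105],.05,.08); print("cradle",cv2.minAreaRect((P[:,:2]*1000).astype(np.float32)),np.percentile(P[:,2],98))
P=reg([255,85,60,60],-.02,.005); print("table z",np.median(P[:,2]))
c=P=reg([255,85,60,60],.07,.09)
goto(.608,-.333,.09,10)
E
```

```text
cap 757 [ 0.60821029 -0.33486488  0.07788292] [ 0.60830523 -0.33457114  0.07643889] [0.02464639 0.0256224  0.00823423]
cradle ((442.7465515136719, -141.9040985107422), (84.48705291748047, 33.04124069213867), 2.5375733375549316) 0.06696589451330848
table z 3.7123454321441596e-05
move [ 80.6 -21.  108.8] turn [-0.05 -0.22  0.38] n>= 2.7
```

```bash
python3 - <<'E'
from h import *
st=telemetry.get_state();print(st["position"],np.abs(st["qd"]).max());goto(.608,-.334,.11,10)
E
```

```text
[ 0.53210934 -0.36836202  0.19843049] 0.09379573566339615
move [ 80.5 -20.1  88.8] turn [-0.05 -0.22  0.38] n>= 2.4
```

Emit:
servo_tool:
  steps:
    - [40,-10,0,0,0,0]
    - [81,-20,0,0,0,0]
    - [81,-20,45,0,0,0]
    - [81,-20,89,0,0,0]
    - [81,-20,110,0,0,0]
    - [81,-20,110,0,0,0]
    - [81,-20,110,0,0,0]

```text
clock: 2.8
position: [0.6026, -0.3389, 0.0893]
ee_rot: [0.0, 0.996, 0.087, 0.0]
contact_force: [0.1, 0.2, 0.8]
width: 0.0852
```

```bash
python3 - <<'E'
from h import *
st=telemetry.get_state();print(st["position"],np.abs(st["qd"]).max());goto(.608,-.334,.053,10)
E
```

```text
[ 0.60262065 -0.33890559  0.08926136] 0.037736011578389794
move [ 6.1 -3.9 36.3] turn [ 0.02 -0.   -0.02] n>= 0.7
```

Emit:
servo_tool:
  steps:
    - [6,-4,18,0,0,0]
    - [6,-4,36,0,0,0]
    - [6,-4,36,0,0,0]
    - [6,-4,36,0,0,0]

```text
clock: 3.2
position: [0.6087, -0.3343, 0.0549]
ee_rot: [0.001, 0.996, 0.087, 0.001]
contact_force: [0.1, 0.4, 0.2]
width: 0.0852
```

```bash
python3 - <<'E'
from h import *
st=telemetry.get_state();print(st["position"],np.abs(st["qd"]).max());goto(.608,-.334,.053,10)
im,d=cams.get_image("wrist"); cv2.imwrite("pics/w2.png",im[:,:,::-1])
E
```

```text
[ 0.60873685 -0.3342505   0.05488559] 0.012826171529244762
move [-0.7 -0.4  1.9] turn [ 0.13 -0.12 -0.01] n>= 0.0
```

View pics/w2.png

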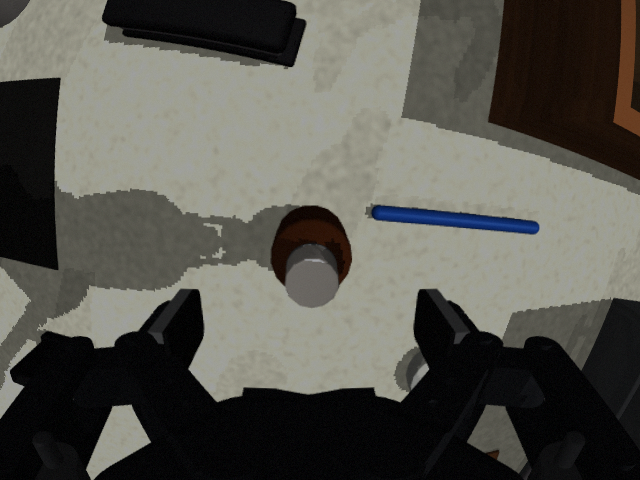

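The cap (310,280) is centred between the open fingers, so I'll close on it.

Emit:
servo_tool:
  steps:
    - [0,0,1,0,0,0]
    - [0,0,1,0,0,0]
    - [0,0,1,0,0,0]
    - [0,0,1,0,0,0]
    - [0,0,1,0,0,0]
    - [0,0,1,0,0,0]
    - [0,0,1,0,0,0]
    - [0,0,1,0,0,0]
  hand: 255
  grip_force: 50

```text
clock: 4.05
position: [0.6078, -0.3332, 0.0518]
ee_rot: [-0.0, 0.996, 0.087, -0.0]
contact_force: [-0.5, -0.2, -0.1]
width: -0.0001
```

Emit:
servo_tool:
  steps:
    - [0,0,-20,0,0,0]
    - [0,0,-60,0,0,0]
    - [0,0,-100,0,0,0]
    - [0,0,-130,0,0,0]
    - [0,0,-130,0,0,0]
    - [0,0,-130,0,0,0]

```text
clock: 4.65
position: [0.6081, -0.3334, 0.1826]
ee_rot: [0.001, 0.996, 0.087, 0.001]
contact_force: [0.3, 0.9, -1.1]
width: 0.0004
```

```bash
python3 - <<'E'
from h import *
st=telemetry.get_state();print(st["position"],st["width"]);goto(.508,.217,.185,10)
im,d=cams.get_image("wrist"); cv2.imwrite("pics/w3.png",im[:,:,::-1])
E
```

```text
[ 0.60806915 -0.33338229  0.18258961] 0.0004258457857610461
move [  -2.9 -559.4   -3.1] turn [ 0.07 -0.06  0.  ] n>= 11.2
```

View pics/w3.png

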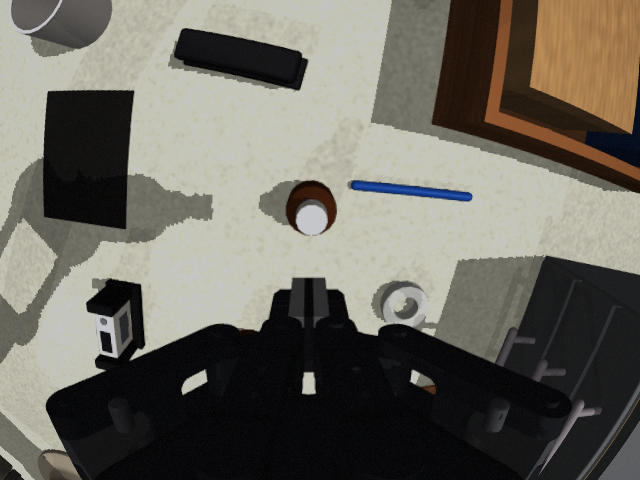

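The fingers closed on nothing (width 0) and the bottle at (311,215) is still upright. I'll check where it is relative to the TCP.

```bash
python3 - <<'E'
from h import *
st=telemetry.get_state()
im,d=cams.get_image("wrist")
Rm=rot(st["ee_rot"]);print("TCP px",proj("wrist",st["position"],st),proj("wrist",st["position"]-.019*Rm[:,2],st))
U,V=np.meshgrid(np.arange(640),np.arange(480))
P=pts("wrist",d,U.ravel(),V.ravel(),st).reshape(480,640,3)
print("fingertip", P[278:300:4,300], P[278:300:4,318][:3])
print("fingertip tool", ((P[278:300:4,300]-st["position"])@Rm)*1000)
b=P[170:245,280:345].reshape(-1,3); b=b[(b[:,2]>.07)&(b[:,2]<.09)]; print("cap",len(b),b.mean(0))
im,d=cams.get_image("top"); cv2.imwrite("pics/t2.png",cv2.resize(im[120:300,330:570],None,fx=3.3,fy=3.3)[:,:,::-1])
u,v=np.meshgrid(np.arange(440,480),np.arange(180,220)); b=pts("top",d,u.ravel(),v.ravel()); print(b[(b[:,2]>.07)&(b[:,2]<.09)].mean(0))
E
```

```text
TCP px [[310.37082442 265.80471848]] [[310.59673122 279.73961084]]
fingertip [[ 0.61726042 -0.32667187  0.22436175]
 [ 0.61711048 -0.32677863  0.22810478]
 [ 0.61754093 -0.32681231  0.23300926]
 [ 0.61728318 -0.32692314  0.23612345]
 [ 0.61783521 -0.32693234  0.24086723]
 [ 0.61760089 -0.32703298  0.24371419]] [[ 0.61860967 -0.33375905  0.22458939]
 [ 0.61902338 -0.33355588  0.22976937]
 [ 0.61864475 -0.33355274  0.23280694]]
fingertip tool [[ 10.8083206   -4.42913246 -43.31783203]
 [ 10.63835141  -4.35336467 -47.06076413]
 [ 11.05146903  -4.24978884 -51.96575522]
 [ 10.77525206  -4.18818859 -55.07972686]
 [ 11.31252506  -4.08745882 -59.82413368]
 [ 11.06142282  -4.0315852  -62.6708924 ]]
cap 832 [ 0.60920448 -0.33454168  0.07771326]
[ 0.60763744 -0.33385969  0.077224  ]
```

View pics/t2.png

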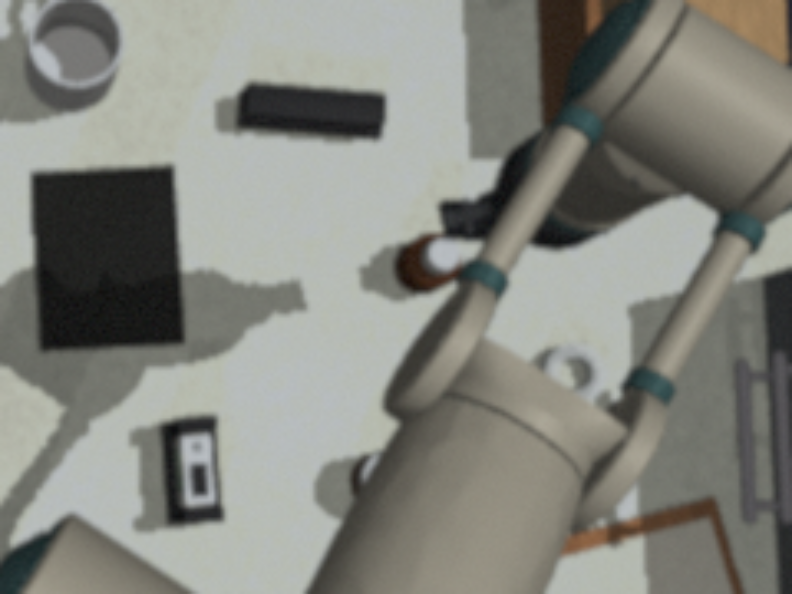

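```bash
python3 - <<'E'
from h import *
st=telemetry.get_state();print(st["position"],st["width"],st["ee_rot"],st["qpos"].round(3))
for c in("top","scene"):
    im,d=cams.get_image(c); pickle.dump((im,d),open(c+"2.pkl","wb"))
    p=proj(c,st["position"])[0];print(c,"TCP px",p)
    u0,v0=[int(round(x)) for x in p]
    u,v=np.meshgrid(np.arange(u0-40,u0+41),np.arange(v0-40,v0+41)); b=pts(c,d,u.ravel(),v.ravel()); 
    k=(b[:,2]>.13)&(b[:,2]<.26)&(np.hypot(*(b[:,:2]-st["position"][:2]).T)<.08); b=b[k]
    print(len(b),"zmin pts",b[np.argsort(b[:,2])[:8]].round(3))
    a=im[v0-50:v0+50,u0-60:u0+60].copy(); cv2.circle(a,(60,50),1,(255,0,0)); cv2.imwrite(f"pics/{c}2z.png",cv2.resize(a,None,fx=5,fy=5,interpolation=cv2.INTER_CUBIC)[:,:,::-1])
E
```

```text
[ 0.60693833 -0.33260736  0.17983612] 8.706277204761178e-05 [-0.00111048  0.9961886   0.08720729 -0.0013886 ] [-0.602  0.463  1.244 -0.     1.438  0.794]
top TCP px [474.57580116 190.34376152]
0 zmin pts []
scene TCP px [163.66966555 208.68815473]
130 zmin pts [[ 0.619 -0.333  0.222]
 [ 0.62  -0.335  0.223]
 [ 0.613 -0.323  0.224]
 [ 0.616 -0.322  0.225]
 [ 0.615 -0.324  0.226]
 [ 0.62  -0.334  0.227]
 [ 0.62  -0.331  0.227]
 [ 0.619 -0.325  0.227]]
```

View pics/scene2z.png

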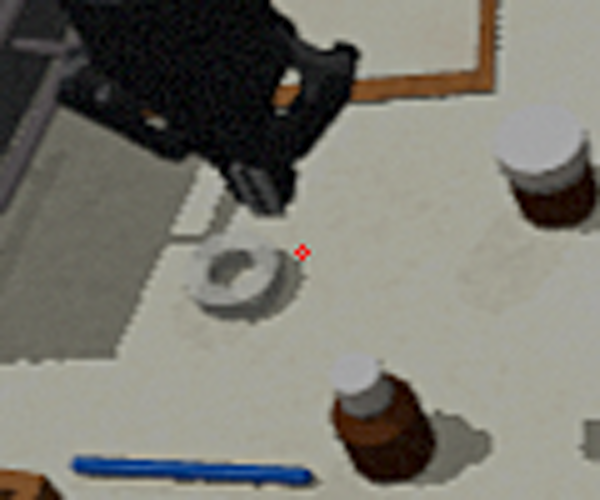

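The scene and wrist depth agree: the real fingertips sit about 42 mm behind the reported TCP along the tool z axis. That is why the fingers closed above the cap. I'll apply that offset, descend again, and check it with the cameras.

Emit:
servo_tool:
  steps:
    - [1,-1,50,0,0,0]
    - [1,-1,90,0,0,0]
    - [1,-1,100,0,0,0]
    - [1,-1,110,0,0,0]
    - [1,-1,120,0,0,0]
    - [1,-1,120,0,0,0]
  hand: 0

```text
clock: 5.5
position: [0.6089, -0.3323, 0.0618]
ee_rot: [0.0, 0.996, 0.087, 0.0]
contact_force: [-0.2, 0.9, 0.6]
width: 0.0848
```

```bash
python3 - <<'E'
from h import *
st=telemetry.get_state();print(st["position"],st["width"]);goto(.608,-.334,.011,10)
im,d=cams.get_image("scene"); u0,v0=180,240
cv2.imwrite("pics/s3.png",cv2.resize(im[v0-60:v0+40,u0-60:u0+60],None,fx=5,fy=5,interpolation=cv2.INTER_CUBIC)[:,:,::-1])
E
```

```text
[ 0.60889472 -0.33226838  0.06180946] 0.08478947273350193
move [-1.2  1.5 50.8] turn [ 0.01 -0.01  0.01] n>= 1.0
```

View pics/s3.png

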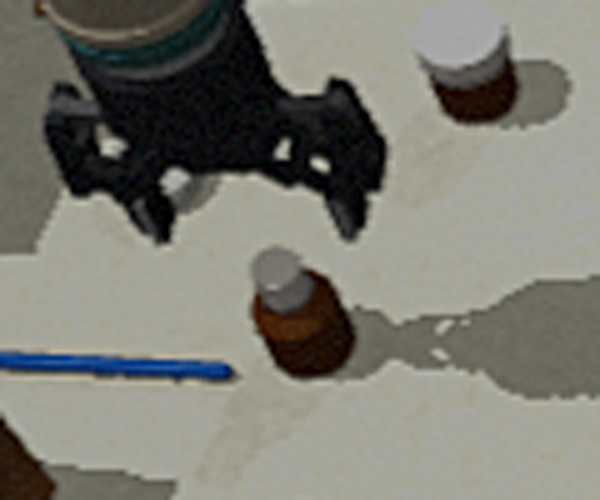

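The fingertips straddle the cap from well above, which fits the offset. I'll descend 51 mm.

Emit:
servo_tool:
  steps:
    - [-1,1,25,0,0,0]
    - [-1,1,45,0,0,0]
    - [-1,1,51,0,0,0]
    - [-1,1,51,0,0,0]
    - [-1,1,51,0,0,0]

```text
clock: 6.05
position: [0.6089, -0.334, 0.0124]
ee_rot: [0.001, 0.996, 0.087, 0.001]
contact_force: [-0.5, -0.7, 0.2]
width: 0.0853
```

Emit:
servo_tool:
  steps:
    - [0,0,0,0,0,0]
    - [0,0,0,0,0,0]
    - [0,0,0,0,0,0]
    - [0,0,0,0,0,0]
    - [0,0,0,0,0,0]
    - [0,0,0,0,0,0]
    - [0,0,0,0,0,0]
  hand: 255

```text
clock: 6.75
position: [0.6083, -0.3339, 0.0114]
ee_rot: [0.001, 0.996, 0.087, 0.0]
contact_force: [-0.7, -1.5, 2.5]
width: 0.0248
```

```bash
python3 - <<'E'
from h import *
st=telemetry.get_state();print(st["position"],st["width"])
im,d=cams.get_image("scene"); u0,v0=180,240
cv2.imwrite("pics/s4.png",cv2.resize(im[v0-60:v0+40,u0-60:u0+60],None,fx=5,fy=5,interpolation=cv2.INTER_CUBIC)[:,:,::-1])
E
```

```text
[ 0.60834751 -0.33392446  0.01138848] 0.02481313430992405
```

View pics/s4.png

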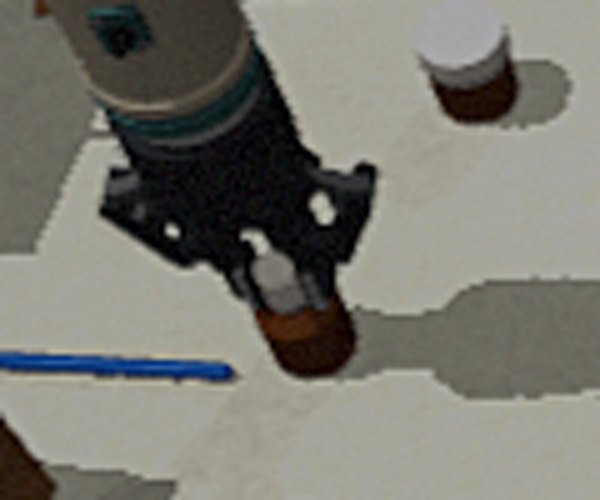

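The grip is good: the opening is 25 mm and the fingers are on the cap. I'll lift and carry the bottle to the tray.

Emit:
servo_tool:
  steps:
    - [0,0,-15,0,0,0]
    - [0,0,-50,0,0,0]
    - [0,0,-90,0,0,0]
    - [0,0,-120,0,0,0]
    - [0,0,-120,0,0,0]
    - [0,0,-120,0,0,0]

```text
clock: 7.4
position: [0.6077, -0.3328, 0.1315]
ee_rot: [-0.0, 0.996, 0.087, 0.0]
contact_force: [0.3, 0.9, -1.2]
width: 0.0247
```

```bash
python3 - <<'E'
from h import *
st=telemetry.get_state();print(st["position"],st["width"]);goto(.508,.217,.13,10.3)
E
```

```text
[ 0.60773985 -0.33278293  0.13145332] 0.02466504892802024
move [  -2.6 -558.8    1.5] turn [-0.   -0.03 -0.29] n>= 11.2
```

Emit:
servo_tool:
  steps:
    - [0,-20,0,0,0,0]
    - [0,-60,0,0,0,0]
    - [0,-100,0,0,0,0]
    - [0,-145,0,0,0,0]
    - [0,-190,0,0,0,0]
    - [0,-235,0,0,0,0]
    - [0,-280,0,0,0,0]
    - [0,-325,0,0,0,0]

```text
clock: 8.2
position: [0.5488, -0.0111, 0.1286]
ee_rot: [-0.001, 0.996, 0.087, -0.002]
contact_force: [1.0, -0.0, -0.4]
width: 0.0246
```

Emit:
servo_tool:
  steps:
    - [-1,-40,0,0,0,0]
    - [-2,-80,0,0,0,0]
    - [-2,-115,0,0,0,0]
    - [-2,-145,0,0,0,0]
    - [-2,-165,0,0,0,0]
    - [-2,-170,0,0,0,0]
    - [-2,-170,0,0,0,0]

```text
clock: 8.9
position: [0.5186, 0.154, 0.1294]
ee_rot: [0.0, 0.996, 0.088, -0.002]
contact_force: [0.7, -0.1, -1.6]
width: 0.025
```

```bash
python3 - <<'E'
from h import *
st=telemetry.get_state();print(st["position"],st["width"],np.abs(st["qd"]).max())
im,d=cams.get_image("wrist"); pickle.dump((im,d,st),open("w5.pkl","wb"))
cv2.imwrite("pics/w5.png",im[:,:,::-1])
goto(.508,.217,.13,10.3)
E
```

```text
[0.51857526 0.15398388 0.12937838] 0.024958072960510086 0.029148151529079815
move [  0.2 -64.7  -0.4] turn [ 0.05  0.15 -0.26] n>= 1.3
```

View pics/w5.png

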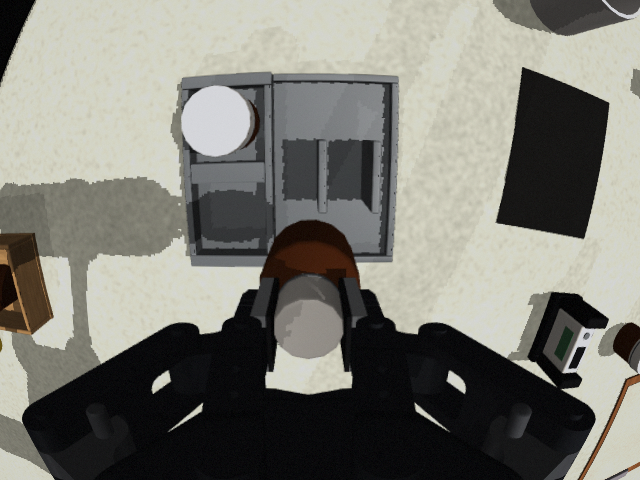

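The bottle is held upright, pocket_b (230,215) is empty, the jar is at (216,120), and the rails are at u≈322 and 376. I'll measure the tray from this picture.

```bash
python3 - <<'E'
from h import *
im,d,st=pickle.load(open("w5.pkl","rb"))
u,v=np.meshgrid(np.arange(170,410),np.arange(60,275)); u=u.ravel();v=v.ravel();k=d[v,u]>0
P=pts("wrist",d,u[k],v[k],st); uu=u[k];vv=v[k]
def rc(m): r=cv2.minAreaRect((P[m][:,:2]*1000).astype(np.float32)); return m.sum(),np.round(r[0],1),np.round(r[1],1),round(r[2],2)
print("rails",rc((P[:,2]>.052)&(P[:,2]<.07)&(uu>305)))
print("table z",np.median(P[P[:,2]<.003][:,2]),"floor",np.median(P[(uu>330)&(uu<360)&(vv>90)&(vv<120)][:,2]),"railtop",np.percentile(P[uu>305][:,2],99))
for s in (10,):pass
L=None
# coordinates in kit frame guess
yaw=np.radians(10.2);o=np.array([.560,.1338])
ex=np.array([np.cos(yaw),np.sin(yaw)]);ey=np.array([-ex[1],ex[0]])
q=(P[:,:2]-o); X=q@ex*1000;Y=q@ey*1000
m=(P[:,2]>.02)&(P[:,2]<.03)&(uu<275)
g,_,_=np.histogram2d(X[m],Y[m],bins=[np.arange(-90,90,4),np.arange(50,140,4)])
print("walls x",[(int(a),int(n)) for a,n in zip(np.arange(-90,90,4),g.sum(1))if n>30]);print("walls y",[(int(a),int(n)) for a,n in zip(np.arange(50,140,4),g.sum(0))if n>30])
m=(P[:,2]>.052)&(P[:,2]<.07)&(uu<262);print("jar lid",rc(m))
m=(P[:,2]>.012)&(P[:,2]<.018)
print("rim",rc(m|((P[:,2]>.02)&(P[:,2]<.03))))
for yy in (9,9.5,10,10.5,11):
    y_=np.radians(yy);e=np.array([-np.sin(y_),np.cos(y_)]);m=(P[:,2]>.052)&(P[:,2]<.07)&(uu>305)
    t=(P[m][:,:2]-o)@e*1000
    for lo,hi in((-40,0),(0,40)):
        w=t[(t>lo)&(t<hi)];print(yy,len(w),np.percentile(w,[2,50,98]).round(1))
E
```

```text
rails (np.int64(1383), array([561., 134.]), array([49.7, 43.3]), 10.22)
table z 7.049684119769806e-05 floor 0.005050765989520256 railtop 0.16729858471475145
walls x [(-78, 257), (-74, 328), (-70, 416), (-66, 42), (-62, 53), (-58, 68), (-54, 72), (-50, 73), (-46, 77), (-42, 72), (-38, 74), (-34, 79), (-30, 79), (-26, 79), (-22, 76), (-18, 78), (-14, 77), (-10, 173), (-6, 451), (-2, 444), (2, 449), (6, 365), (10, 83), (14, 85), (18, 96), (22, 87), (26, 62), (30, 66), (34, 49), (38, 48), (42, 53), (46, 52), (50, 57), (54, 63), (58, 73), (62, 82), (66, 193), (70, 450), (74, 453), (78, 41)]
walls y [(54, 518), (58, 876), (62, 215), (66, 279), (70, 261), (74, 253), (78, 228), (82, 229), (86, 230), (90, 220), (94, 208), (98, 219), (102, 211), (106, 212), (110, 222), (114, 209), (118, 232), (122, 823), (126, 330)]
jar lid (np.int64(4013), array([583.8, 230.4]), array([49.6, 49.4]), 17.77)
rim (np.int64(9214), array([553.1, 175.4]), array([156. , 172.5]), 10.3)
9 737 [-21.3 -17.5 -14.9]
9 646 [15.4 18.9 22. ]
9.5 737 [-21.2 -17.5 -15. ]
9.5 646 [15.4 18.9 21.8]
10 737 [-21.2 -17.5 -15. ]
10 646 [15.5 18.9 21.7]
10.5 737 [-21.2 -17.6 -14.9]
10.5 646 [15.5 18.9 21.6]
11 737 [-21.2 -17.5 -14.7]
11 646 [15.5 18.9 21.8]
```

```bash
python3 - <<'E'
from h import *
goto(.5075,.2175,.13,10.2)
E
```

```text
move [ -0.2 -65.3  -0.4] turn [ 0.05  0.15 -0.16] n>= 1.3
```

Emit:
servo_tool:
  steps:
    - [0,-30,0,0,0,0]
    - [0,-55,0,0,0,0]
    - [0,-65,0,0,0,0]
    - [0,-65,0,0,0,0]
    - [0,-65,0,0,0,0]
    - [0,-65,0,0,0,0]

```text
clock: 9.55
position: [0.5089, 0.2165, 0.1307]
ee_rot: [0.0, 0.996, 0.087, -0.0]
contact_force: [1.4, 0.4, -0.3]
width: 0.0246
```

```bash
python3 - <<'E'
from h import *
st=telemetry.get_state();print(st["position"],st["width"]);goto(.5075,.2175,.020,10.2)
E
```

```text
[0.50888289 0.21651134 0.13070968] 0.02455129075643151
move [ -1.2  -1.3 110.7] turn [ 0.05  0.01 -0.26] n>= 2.2
```

Emit:
servo_tool:
  steps:
    - [-1,-1,35,0,0,0]
    - [-1,-1,70,0,0,0]
    - [-1,-1,95,0,0,0]
    - [-1,-1,105,0,0,0]
    - [-1,-1,110,0,0,0]
    - [-1,-1,110,0,0,0]
    - [-1,-1,110,0,0,0]

```text
clock: 10.25
position: [0.5087, 0.2189, 0.022]
ee_rot: [-0.0, 0.996, 0.087, 0.001]
contact_force: [0.6, 0.3, -0.5]
width: 0.0247
```

```bash
python3 - <<'E'
from h import *
st=telemetry.get_state();print(st["position"],st["width"],st["contact_force"])
im,d=cams.get_image("wrist"); cv2.imwrite("pics/w6.png",im[:,:,::-1])
goto(.5075,.2175,.0165,10.2)
E
```

```text
[0.5087058  0.2188542  0.02202404] 0.024652740171751317 [ 0.5899423   0.2695704  -0.47807674]
move [-1.5  1.2  5.6] turn [-0.01 -0.16 -0.2 ] n>= 0.1
```

View pics/w6.png

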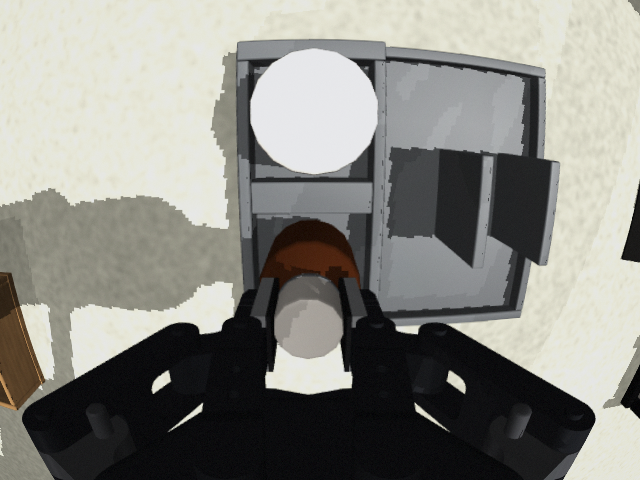

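The bottle is down inside pocket_b and clear of the jar. I'll lower it the last few mm.

Emit:
servo_tool:
  steps:
    - [-1,1,2,0,0,0]
    - [-1,1,4,0,0,0]
    - [-1,1,6,0,0,0]
    - [-1,1,6,0,0,0]
    - [-1,1,6,0,0,0]

```text
clock: 10.8
position: [0.5072, 0.2175, 0.0163]
ee_rot: [0.0, 0.996, 0.087, 0.001]
contact_force: [-1.9, -1.3, 7.8]
width: 0.0246
```

A 7.8 N upward force shows the bottle is on the floor. I'll release and rise.

Emit:
servo_tool:
  steps:
    - [0,0,0,0,0,0]
    - [0,0,0,0,0,0]
    - [0,0,0,0,0,0]
    - [0,0,0,0,0,0]
    - [0,0,0,0,0,0]
  hand: 0

```text
clock: 11.3
position: [0.5066, 0.2176, 0.0146]
ee_rot: [0.0, 0.996, 0.087, -0.0]
contact_force: [-0.8, 0.3, 0.6]
width: 0.0854
```

Emit:
servo_tool:
  steps:
    - [0,0,-30,0,0,0]
    - [0,0,-75,0,0,0]
    - [0,0,-115,0,0,0]
    - [0,0,-125,0,0,0]
    - [0,0,-125,0,0,0]

```text
clock: 11.8
position: [0.508, 0.2179, 0.1417]
ee_rot: [-0.0, 0.996, 0.087, 0.002]
contact_force: [-1.5, -0.4, -0.9]
width: 0.0853
```

```bash
python3 - <<'E'
from h import *
st=telemetry.get_state();print(st["position"],st["width"],st["contact_force"])
im,d=cams.get_image("wrist"); cv2.imwrite("pics/w7.png",im[:,:,::-1])
u,v=np.meshgrid(np.arange(150,500),np.arange(100,400)); P=pts("wrist",d,u.ravel(),v.ravel(),st)
k=(P[:,2]>.074)&(P[:,2]<.09);print("cap",k.sum(),P[k].mean(0))
goto(.4427,-.141,.14,2.5)
E
```

```text
[0.50798069 0.2179491  0.1417314 ] 0.08531691708377094 [-1.50273637 -0.38446196 -0.88783124]
cap 1140 [0.508221   0.21768899 0.08270922]
move [-1.251e+02  3.420e+02 -2.000e-01] turn [ 0.   -0.03  7.51] n>= 7.3
```

View pics/w7.png

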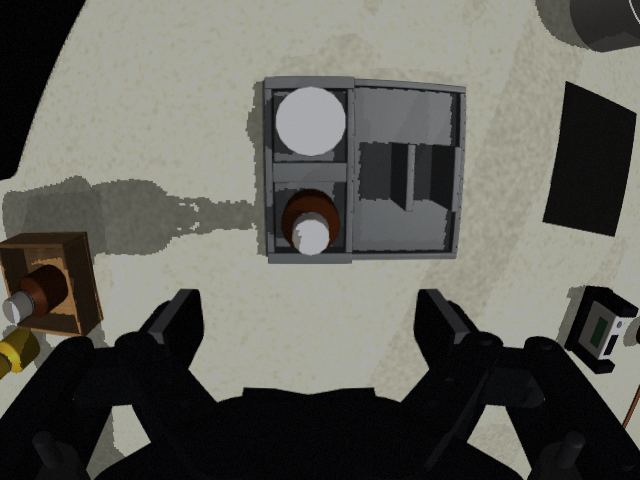

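The bottle stands in pocket_b within about 1 mm of its centre, with its cap top at 83 mm as expected. Now I'll move over the cradle.

Emit:
servo_tool:
  steps:
    - [-16,43,0,0,0,1]
    - [-32,86,0,0,0,2]
    - [-48,129,0,0,0,3]
    - [-64,172,0,0,0,4]
    - [-80,215,0,0,0,5]
    - [-96,258,0,0,0,6]
    - [-112,301,0,0,0,7]
    - [-125,342,0,0,0,7.5]

```text
clock: 12.65
position: [0.4405, -0.142, 0.1375]
ee_rot: [-0.001, 1.0, 0.021, -0.002]
contact_force: [0.9, 0.4, 0.9]
width: 0.0854
```

```bash
python3 - <<'E'
from h import *
cams.get_image("top")
st=telemetry.get_state();print(st["position"],np.abs(st["qd"]).max())
im,d=cams.get_image("wrist"); cv2.imwrite("pics/w8.png",im[:,:,::-1])
u,v=np.meshgrid(np.arange(200,420),np.arange(100,420)); P=pts("wrist",d,u.ravel(),v.ravel(),st); C=im[v.ravel(),u.ravel()].astype(int)
def rc(m): r=cv2.minAreaRect((P[m][:,:2]*1000).astype(np.float32)); return m.sum(),np.round(r[0],1),np.round(r[1],1),round(r[2],2)
near=np.hypot(P[:,0]-.4427,P[:,1]+.141)<.06
print("cheeks",rc(near&(P[:,2]>.0615)&(P[:,2]<.075)),"meter top",rc(near&(P[:,2]>.054)&(P[:,2]<.0605)))
print("white top",rc(near&(P[:,2]>.052)&(P[:,2]<.062)&(C.sum(1)>300)))
goto(.4427,-.141,.14,2.5)
E
```

```text
[ 0.44058956 -0.14905196  0.13769932] 0.14941584139930486
cheeks (np.int64(1542), array([ 442.2, -140.8]), array([84.5, 31.9]), 2.68) meter top (np.int64(2536), array([ 447.8, -140.9]), array([73.1, 31.6]), 2.58)
white top (np.int64(1594), array([ 442. , -140.3]), array([55. , 23.1]), 2.5)
move [ 1.6 -4.3 -2.3] turn [ 0.05  0.21 -0.34] n>= 0.1
```

View pics/w8.png

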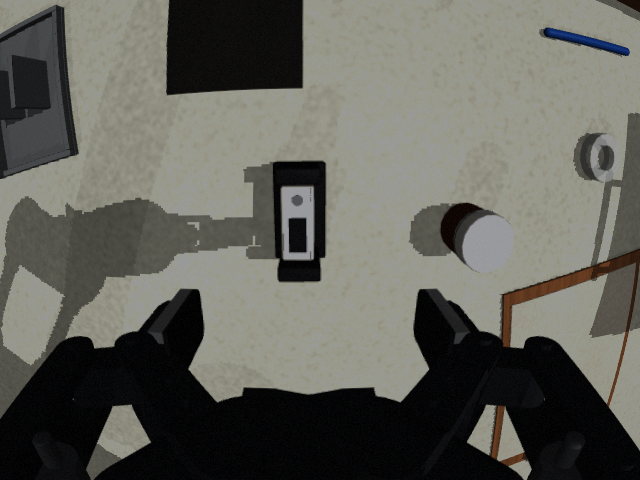

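The meter stands at (0.442,-0.1405) with a yaw of 2.5°. I'll centre over it, look again, and then descend.

```bash
python3 - <<'E'
from h import *
st=telemetry.get_state();print(st["position"],np.abs(st["qd"]).max());goto(.442,-.1405,.14,2.5)
E
```

```text
[ 0.44122503 -0.14534502  0.13767269] 0.07595286052799145
move [ 0.9 -4.8 -2.3] turn [ 0.05  0.21 -0.34] n>= 0.1
```

Emit:
servo_tool:
  steps:
    - [0,0,20,0,0,0]
    - [0,0,50,0,0,0]
    - [0,0,65,0,0,0]
    - [0,0,65,0,0,0]
    - [0,0,65,0,0,0]

```text
clock: 13.25
position: [0.4422, -0.1401, 0.0739]
ee_rot: [-0.001, 1.0, 0.022, -0.001]
contact_force: [0.3, -0.5, 0.1]
width: 0.0851
```

```bash
python3 - <<'E'
from h import *
st=telemetry.get_state();print(st["position"],np.abs(st["qd"]).max());goto(.442,-.1405,-.016,2.5)
E
```

```text
[ 0.44224892 -0.14009673  0.07385137] 0.03068521658246114
move [-0.1  0.5 89.9] turn [-0.08  0.14  0.03] n>= 1.8
```

Emit:
servo_tool:
  steps:
    - [0,0,35,0,0,0]
    - [0,0,60,0,0,0]
    - [0,0,78,0,0,0]
    - [0,0,88,0,0,0]
    - [0,0,90,0,0,0]
    - [0,0,90,0,0,0]
    - [0,0,90,0,0,0]

```text
clock: 13.95
position: [0.444, -0.1414, -0.0142]
ee_rot: [0.001, 1.0, 0.022, 0.001]
contact_force: [-0.2, 0.0, 0.0]
width: 0.0853
```

```bash
python3 - <<'E'
from h import *
st=telemetry.get_state();print(st["position"],st["contact_force"])
im,d=cams.get_image("scene"); u0,v0=265,190
cv2.imwrite("pics/s5.png",cv2.resize(im[v0-50:v0+50,u0-60:u0+60],None,fx=5,fy=5,interpolation=cv2.INTER_CUBIC)[:,:,::-1])
E
```

```text
[ 0.44396242 -0.14139714 -0.01419417] [-0.20500666  0.01281925  0.02345937]
```

View pics/s5.png

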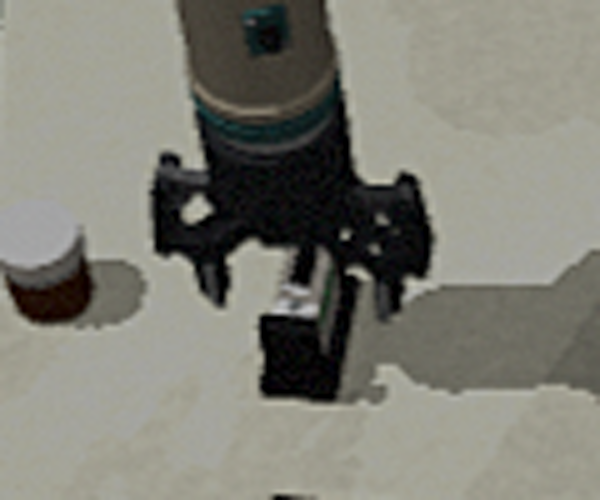

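The fingers straddle the meter well above the cradle base, so I'll close.

Emit:
servo_tool:
  steps:
    - [0,0,0,0,0,0]
    - [0,0,0,0,0,0]
    - [0,0,0,0,0,0]
    - [0,0,0,0,0,0]
    - [0,0,0,0,0,0]
    - [0,0,0,0,0,0]
    - [0,0,0,0,0,0]
  hand: 255

```text
clock: 14.7
position: [0.4432, -0.1411, -0.015]
ee_rot: [0.0, 1.0, 0.022, 0.0]
contact_force: [-0.3, 0.2, 3.9]
width: 0.023
```

```bash
python3 - <<'E'
from h import *
st=telemetry.get_state();print(st["position"],st["width"],st["contact_force"])
E
```

```text
[ 0.4431963  -0.14114113 -0.01495201] 0.023028690635766777 [-0.34579933  0.23793067  3.89044587]
```

Emit:
servo_tool:
  steps:
    - [0,0,-10,0,0,0]
    - [0,0,-40,0,0,0]
    - [0,0,-80,0,0,0]
    - [0,0,-100,0,0,0]
    - [0,0,-100,0,0,0]

```text
clock: 15.2
position: [0.4453, -0.1421, 0.088]
ee_rot: [0.002, 1.0, 0.022, 0.003]
contact_force: [0.4, 0.0, -1.1]
width: 0.0234
```

```bash
python3 - <<'E'
from h import *
st=telemetry.get_state();print(st["position"],st["width"]);goto(.62,-.0765,.085,10.2)
E
```

```text
[ 0.44527757 -0.14207292  0.0879892 ] 0.023404110379539704
move [177.4 -57.9   3.9] turn [ 0.22 -0.35 -7.69] n>= 3.7
```

Emit:
servo_tool:
  steps:
    - [30,-10,0,0,0,-1]
    - [70,-22,0,0,0,-3]
    - [110,-36,0,0,0,-5]
    - [150,-48,0,0,0,-7]
    - [177,-58,0,0,0,-7.7]
    - [177,-58,0,0,0,-7.7]
    - [177,-58,0,0,0,-7.7]
    - [177,-58,0,0,0,-7.7]

```text
clock: 16.0
position: [0.6152, -0.0753, 0.0836]
ee_rot: [-0.0, 0.996, 0.089, -0.002]
contact_force: [0.3, -0.1, -1.6]
width: 0.0233
```

```bash
python3 - <<'E'
from h import *
st=telemetry.get_state();print(st["position"],st["width"]);goto(.62,-.0765,-.020,10.2)
E
```

```text
[ 0.61524814 -0.07533571  0.08358621] 0.023297313529397762
move [  4.8   2.1 103.6] turn [-0.06  0.19 -0.02] n>= 2.1
```

Emit:
servo_tool:
  steps:
    - [2,1,40,0,0,0]
    - [4,2,75,0,0,0]
    - [4,2,95,0,0,0]
    - [4,2,103,0,0,0]
    - [4,2,103,0,0,0]
    - [4,2,103,0,0,0]

```text
clock: 16.6
position: [0.6221, -0.0771, -0.017]
ee_rot: [0.0, 0.996, 0.089, 0.001]
contact_force: [-0.6, 0.1, -0.5]
width: 0.0233
```

```bash
python3 - <<'E'
from h import *
st=telemetry.get_state();print(st["position"],st["width"],st["contact_force"]);goto(.62,-.0765,-.0250,10.2)
E
```

```text
[ 0.62208424 -0.07709532 -0.01701283] 0.023329092240343383 [-0.64397791  0.0643436  -0.48769705]
move [-2. -1.  8.] turn [ 0.05 -0.09 -0.03] n>= 0.2
```

Emit:
servo_tool:
  steps:
    - [0,0,3,0,0,0]
    - [0,0,5,0,0,0]
    - [0,0,7,0,0,0]
    - [0,0,8,0,0,0]
    - [0,0,8,0,0,0]

```text
clock: 17.1
position: [0.622, -0.0767, -0.0249]
ee_rot: [0.0, 0.996, 0.089, 0.001]
contact_force: [-1.2, -0.1, 4.6]
width: 0.0232
```

A 4.6 N upward force shows the meter is on the mat. I'll release and rise.

Emit:
servo_tool:
  steps:
    - [0,0,0,0,0,0]
    - [0,0,0,0,0,0]
    - [0,0,0,0,0,0]
    - [0,0,0,0,0,0]
    - [0,0,0,0,0,0]
  hand: 0

```text
clock: 17.6
position: [0.6216, -0.0766, -0.0263]
ee_rot: [0.0, 0.996, 0.089, -0.0]
contact_force: [-0.9, -0.5, 0.5]
width: 0.0854
```

Emit:
servo_tool:
  steps:
    - [0,0,-30,0,0,0]
    - [0,0,-75,0,0,0]
    - [0,0,-115,0,0,0]
    - [0,0,-130,0,0,0]
    - [0,0,-130,0,0,0]
    - [0,0,-130,0,0,0]

```text
clock: 18.2
position: [0.621, -0.0764, 0.1032]
ee_rot: [-0.0, 0.996, 0.089, -0.0]
contact_force: [-0.7, -0.1, -0.5]
width: 0.0851
```

```bash
python3 - <<'E'
from h import *
st=telemetry.get_state();print(st["position"],np.abs(st["qd"]).max())
im,d=cams.get_image("wrist"); cv2.imwrite("pics/w9.png",im[:,:,::-1])
u,v=np.meshgrid(np.arange(200,420),np.arange(100,420)); P=pts("wrist",d,u.ravel(),v.ravel(),st)
def rc(m): r=cv2.minAreaRect((P[m][:,:2]*1000).astype(np.float32)); return m.sum(),np.round(r[0],1),np.round(r[1],1),round(r[2],2)
near=np.hypot(P[:,0]-.62,P[:,1]+.076)<.06
m=near&(P[:,2]>.043)&(P[:,2]<.055);print("meter top",rc(m),np.median(P[m][:,2]))
m=near&(P[:,2]>.015)&(P[:,2]<.055);print("meter all",rc(m))
goto(.622,-.077,.10,100.2)
E
```

```text
[ 0.62099682 -0.07644082  0.10324253] 0.029170508251617624
meter top (np.int64(2906), array([621.3, -75.7]), array([55.9, 24.5]), 10.41) 0.04724651219207596
meter all (np.int64(3105), array([621.5, -75.7]), array([56.3, 24.8]), 9.84)
move [1.5 1.  2.3] turn [-1.7e-01  7.0e-02 -9.0e+01] n>= 10.5
```

View pics/w9.png

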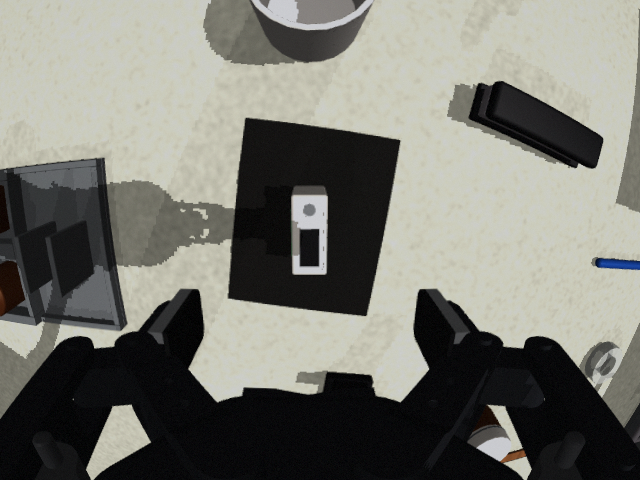

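The meter stands upright on the mat, let go, at (0.621,-0.076) with a yaw of 10.2° and its top at 47 mm. I'll turn the hand 90° to take it by its ends.

Emit:
servo_tool:
  steps:
    - [0,0,0,0,0,-8]
    - [0,0,0,0,0,-16]
    - [0,0,0,0,0,-24]
    - [0,0,0,0,0,-32]
    - [0,0,0,0,0,-40]
    - [0,0,0,0,0,-48]
    - [0,0,0,0,0,-56]
    - [0,0,0,0,0,-64]

```text
clock: 19.05
position: [0.6201, -0.0763, 0.1013]
ee_rot: [-0.002, 0.796, 0.606, -0.001]
contact_force: [-0.1, -0.4, -0.0]
width: 0.0854
```

Emit:
servo_tool:
  steps:
    - [0,0,0,0,0,-8]
    - [0,0,0,0,0,-16]
    - [0,0,0,0,0,-24]
    - [0,0,0,0,0,-26]
    - [0,0,0,0,0,-26]
    - [0,0,0,0,0,-26]

```text
clock: 19.65
position: [0.6206, -0.0764, 0.1022]
ee_rot: [-0.001, 0.642, 0.767, -0.001]
contact_force: [-0.4, -0.3, 1.0]
width: 0.0855
```

```bash
python3 - <<'E'
from h import *
st=telemetry.get_state();print(st["position"],st["width"],st["qpos"].round(2),np.abs(st["qd"]).max());goto(.6214,-.0757,.05,100.2)
im,d=cams.get_image("wrist"); cv2.imwrite("pics/w10.png",im[:,:,::-1])
u,v=np.meshgrid(np.arange(200,420),np.arange(100,420)); P=pts("wrist",d,u.ravel(),v.ravel(),st)
def rc(m): r=cv2.minAreaRect((P[m][:,:2]*1000).astype(np.float32)); return m.sum(),np.round(r[0],1),np.round(r[1],1),round(r[2],2)
near=np.hypot(P[:,0]-.62,P[:,1]+.076)<.06
m=near&(P[:,2]>.043)&(P[:,2]<.055);print("meter top",rc(m),np.median(P[m][:,2]))
E
```

```text
[ 0.62062517 -0.07635265  0.10219063] 0.08553450597686386 [-0.23  0.41  1.53 -0.    1.2  -0.41] 0.00877022562080991
move [ 0.4  1.  52.2] turn [-0.16 -0.06 -0.05] n>= 1.0
meter top (np.int64(2979), array([621.1, -75.4]), array([55.9, 24.7]), 10.2) 0.0471125304996573
```

View pics/w10.png

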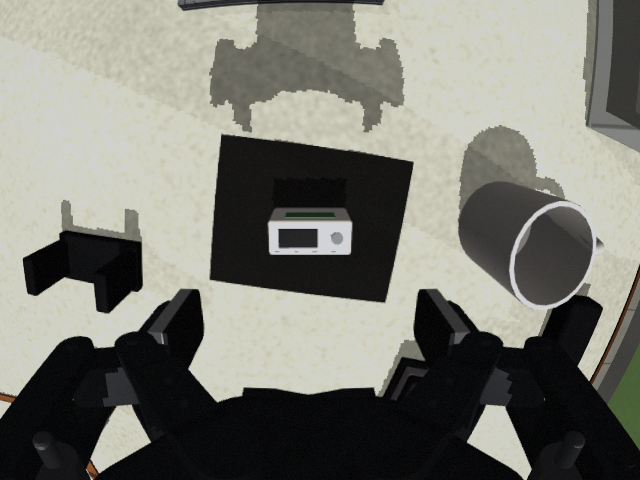

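```bash
python3 - <<'E'
from h import *
st=telemetry.get_state();im,d=cams.get_image("wrist");Rm=rot(st["ee_rot"])
u,v=np.meshgrid(np.arange(0,640),np.arange(0,480)); P=pts("wrist",d,u.ravel(),v.ravel(),st)
T=(P-st["position"])@Rm*1000; g=(T[:,2]<-30)&(np.abs(T[:,1])<130)&(T[:,0]<30)&(d.ravel()>0)&(d.ravel()<.25)&(v.ravel()>280)
for lo in range(-170,-30,10):
    k=g&(T[:,2]>=lo)&(T[:,2]<lo+10)
    if k.sum()>5: print(lo,T[k][:,1].min().round(),T[k][:,1].max().round())
m=(P[:,2]>.08)&(P[:,2]<.096)&(P[:,0]>.7);print("mug rim",cv2.minAreaRect((P[m][:,:2]*1000).astype(np.float32)))
E
```

```text
-150 -68.0 71.0
-140 -71.0 72.0
-130 -72.0 73.0
-120 -73.0 74.0
-110 -75.0 75.0
-100 -72.0 73.0
-90 -56.0 57.0
-80 -56.0 57.0
-70 -56.0 57.0
-60 -55.0 55.0
mug rim ((778.859130859375, -48.342567443847656), (76.50933074951172, 75.12435913085938), 10.469636917114258)
```

Emit:
servo_tool:
  steps:
    - [0,1,40,0,0,0]
    - [0,1,80,0,0,0]
    - [0,1,110,0,0,0]
    - [0,1,125,0,0,0]
    - [0,1,133,0,0,0]
    - [0,1,133,0,0,0]
    - [0,1,133,0,0,0]

```text
clock: 20.45
position: [0.6234, -0.0766, -0.0284]
ee_rot: [0.001, 0.641, 0.767, 0.0]
contact_force: [0.5, 0.7, 0.2]
width: 0.0853
```

```bash
python3 - <<'E'
from h import *
st=telemetry.get_state();print(st["position"],st["width"],st["contact_force"]);goto(.6212,-.0755,-.031,100.2)
im,d=cams.get_image("wrist"); cv2.imwrite("pics/w11.png",im[:,:,::-1])
E
```

```text
[ 0.62337081 -0.07659101 -0.0283962 ] 0.08528716359913434 [0.52923159 0.68353727 0.20246628]
move [ 1.5 -1.9  2.6] turn [0.08 0.04 0.  ] n>= 0.1
```

View pics/w11.png

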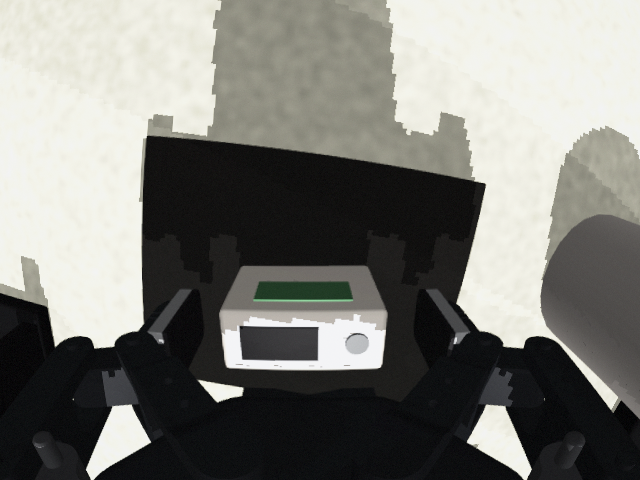

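The meter is centred between the fingers, facing its ends. I'll close.

Emit:
servo_tool:
  steps:
    - [1,-2,2,0,0,0]
    - [1,-2,2,0,0,0]
    - [1,-2,2,0,0,0]
    - [1,-2,2,0,0,0]
    - [1,-2,2,0,0,0]
    - [1,-2,2,0,0,0]
    - [1,-2,2,0,0,0]
  hand: 255

```text
clock: 21.2
position: [0.6209, -0.0759, -0.0303]
ee_rot: [0.001, 0.641, 0.767, 0.0]
contact_force: [-1.5, 0.7, 7.1]
width: 0.0554
```

Emit:
servo_tool:
  steps:
    - [0,0,-10,0,0,0]
    - [0,0,-40,0,0,0]
    - [0,0,-80,0,0,0]
    - [0,0,-120,0,0,0]
    - [0,0,-120,0,0,0]
    - [0,0,-120,0,0,0]

```text
clock: 21.8
position: [0.6208, -0.0759, 0.09]
ee_rot: [0.001, 0.641, 0.767, 0.0]
contact_force: [-0.4, -0.5, -0.9]
width: 0.0553
```

```bash
python3 - <<'E'
from h import *
st=telemetry.get_state();print(st["position"],st["width"],np.abs(st["qd"]).max());goto(.561,.134,.095,100.2)
im,d=cams.get_image("wrist"); cv2.imwrite("pics/w12.png",im[:,:,::-1])
u,v=np.meshgrid(np.arange(150,470),np.arange(200,420)); P=pts("wrist",d,u.ravel(),v.ravel(),st);Rm=rot(st["ee_rot"]);C=im[v.ravel(),u.ravel()].astype(int)
T=(P-st["position"])@Rm*1000
k=(C.sum(1)>250)&(np.abs(T[:,1])<32)&(np.abs(T[:,0])<20)&(T[:,2]<-60)
print("z",np.percentile(T[k][:,2],[2,50,98]));m=k&(T[:,2]<np.median(T[k][:,2])+3)
print(cv2.minAreaRect(T[m][:,:2].astype(np.float32)))
E
```

```text
[ 0.62077057 -0.07585679  0.08998635] 0.055269835767766166 0.048150966079702914
move [217.1 -21.6  -5.3] turn [0.11 0.05 0.01] n>= 4.4
z [-80.46823077 -77.02064181 -63.2593175 ]
((2.9937171936035156, -0.036617279052734375), (31.6439266204834, 63.70526885986328), 0.09242691844701767)
```

View pics/w12.png

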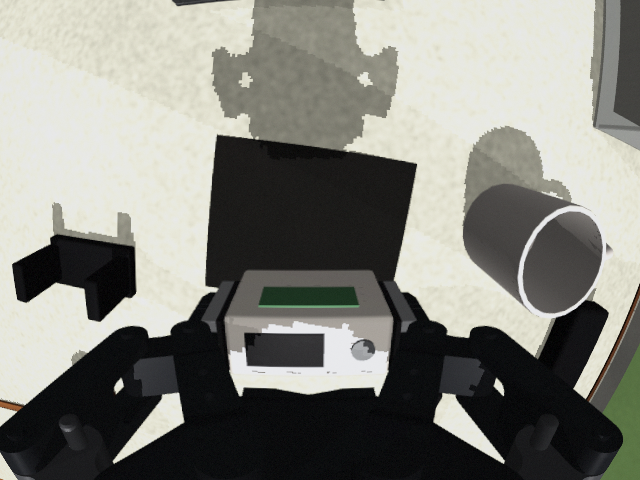

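The meter is held by its ends (55 mm). I'll measure its in-hand offset and yaw from this picture.

```bash
python3 - <<'E'
from h import *
st=telemetry.get_state();print(st["position"])
im,d=cams.get_image("wrist")
u,v=np.meshgrid(np.arange(150,470),np.arange(200,420)); P=pts("wrist",d,u.ravel(),v.ravel(),st);Rm=rot(st["ee_rot"]);C=im[v.ravel(),u.ravel()].astype(int)
T=(P-st["position"])@Rm*1000
k=(np.abs(T[:,1])<26)&(np.abs(T[:,0])<20)
m=k&(np.abs(T[:,2]+77)<2.5)
print(m.sum(),"x range",np.percentile(T[m][:,0],[1,5,50,95,99]).round(1),"y",np.percentile(T[m][:,1],[1,99]).round(1))
f=k&(T[:,2]>-70)&(T[:,2]<-50)&(T[:,0]>5); print("front face x",f.sum(),np.median(T[f][:,0]),"slope deg",np.degrees(np.polyfit(T[f][:,1],T[f][:,0],1)[0]))
f2=f; A=np.c_[T[f2][:,1:],np.ones(f2.sum())]; print("plane",np.linalg.lstsq(A,T[f2][:,0],rcond=None)[0])
E
```

```text
[ 0.61953113 -0.07556973  0.08839159]
9589 x range [-11.4  -9.9   2.3  11.6  12.2] y [-25.4  25.5]
front face x 3304 12.250023967097505 slope deg 0.06305213042831688
plane [ 1.10399344e-03 -5.97051007e-03  1.18682407e+01]
```

The meter is held square, with a lateral offset of about 0.2 mm and 0.06° of yaw. I'll carry it over the lane.

Emit:
servo_tool:
  steps:
    - [25,-2,0,0,0,0]
    - [65,-6,0,0,0,0]
    - [105,-10,0,0,0,0]
    - [145,-14,0,0,0,0]
    - [185,-18,0,0,0,0]
    - [207,-20,0,0,0,0]
    - [217,-22,0,0,0,0]
    - [217,-22,0,0,0,0]

```text
clock: 22.7
position: [0.5589, 0.1346, 0.0875]
ee_rot: [-0.001, 0.641, 0.768, -0.001]
contact_force: [-0.0, -0.1, -0.9]
width: 0.0554
```

Emit:
servo_tool:
  steps:
    - [0,0,0,0,0,0]
    - [0,0,0,0,0,0]
    - [0,0,0,0,0,0]

```text
clock: 23.0
position: [0.5607, 0.1327, 0.0887]
ee_rot: [0.0, 0.642, 0.767, -0.0]
contact_force: [0.5, -0.2, 0.0]
width: 0.0556
```

```bash
python3 - <<'E'
from h import *
st=telemetry.get_state();print(st["position"],st["width"],np.abs(st["qd"]).max());goto(.561,.134,.05,100.2)
im,d=cams.get_image("wrist"); cv2.imwrite("pics/w13.png",im[:,:,::-1])
E
```

```text
[0.56072245 0.13267781 0.08866376] 0.05557848136070533 0.005255066645623297
move [ 1.3  0.5 38.7] turn [-0.01  0.02 -0.09] n>= 0.8
```

View pics/w13.png

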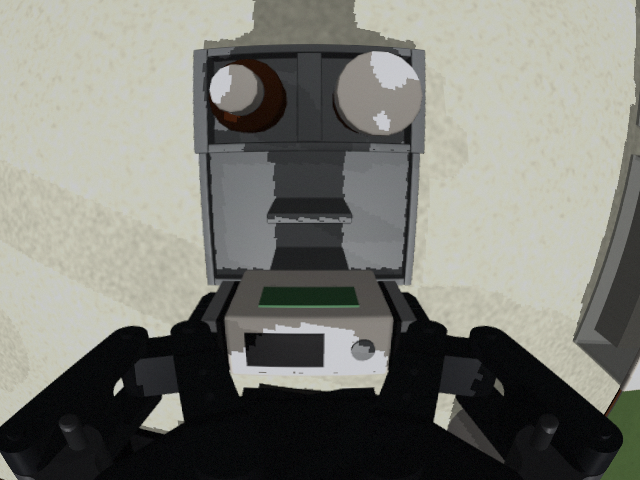

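Both pockets' contents stand undisturbed. I'll check the visible rail's position in tool coordinates.

```bash
python3 - <<'E'
from h import *
st=telemetry.get_state();print(st["position"])
im,d=cams.get_image("wrist")
u,v=np.meshgrid(np.arange(230,390),np.arange(195,235)); P=pts("wrist",d,u.ravel(),v.ravel(),st);Rm=rot(st["ee_rot"])
k=(P[:,2]>.052)&(P[:,2]<.068); T=((P-st["position"])@Rm*1000)[k]
print(k.sum(),np.median(P[k][:,2]),"x",np.percentile(T[:,0],[1,50,99]).round(1),"y",np.percentile(T[:,1],[1,99]).round(1)); print(cv2.minAreaRect(T[:,:2].astype(np.float32)))
goto(.561,.134,.05,100.2)
E
```

```text
[0.56067042 0.13283034 0.08873661]
1015 0.05974404731726446 x [17.5 20.9 23.3] y [-23.6  24.5]
((20.31802749633789, 0.4073143005371094), (49.20488739013672, 6.101119041442871), 89.95245361328125)
move [ 0.9  0.5 38.8] turn [ 0.    0.01 -0.08] n>= 0.8
```

Emit:
servo_tool:
  steps:
    - [1.5,0.5,20,0,0,0]
    - [1.5,0.5,45,0,0,0]
    - [1.5,0.5,52,0,0,0]
    - [1.5,0.5,52,0,0,0]
    - [1.5,0.5,52,0,0,0]
    - [1.5,0.5,52,0,0,0]

```text
clock: 23.7
position: [0.5617, 0.1355, 0.038]
ee_rot: [0.001, 0.641, 0.767, 0.001]
contact_force: [0.6, 0.1, -0.4]
width: 0.0555
```

```bash
python3 - <<'E'
from h import *
st=telemetry.get_state();print(st["position"],np.abs(st["qd"]).max(),st["contact_force"])
im,d=cams.get_image("wrist");cv2.imwrite("pics/w14.png",im[:,:,::-1])
u,v=np.meshgrid(np.arange(200,420),np.arange(180,290)); P=pts("wrist",d,u.ravel(),v.ravel(),st);Rm=rot(st["ee_rot"])
T=((P-st["position"])@Rm*1000);k=(P[:,2]>.052)&(P[:,2]<.068)&(T[:,0]>13.5)&(T[:,0]<30);T=T[k]
print(k.sum(),"x",np.percentile(T[:,0],[1,50,99]).round(1),"y",np.percentile(T[:,1],[1,99]).round(1)); print(cv2.minAreaRect(T[:,:2].astype(np.float32)))
goto(.561,.134,.02,100.2)
E
```

```text
[0.5616661  0.13551288 0.03801675] 0.0037723020434182195 [ 0.5802772   0.10708731 -0.43477527]
1834 x [14.7 18.7 20.8] y [-25.   23.2]
((17.833253860473633, -1.0076885223388672), (49.442665100097656, 6.634552955627441), 89.69705963134766)
move [-1.4 -0.9 18. ] turn [0.14 0.01 0.  ] n>= 0.4
```

View pics/w14.png

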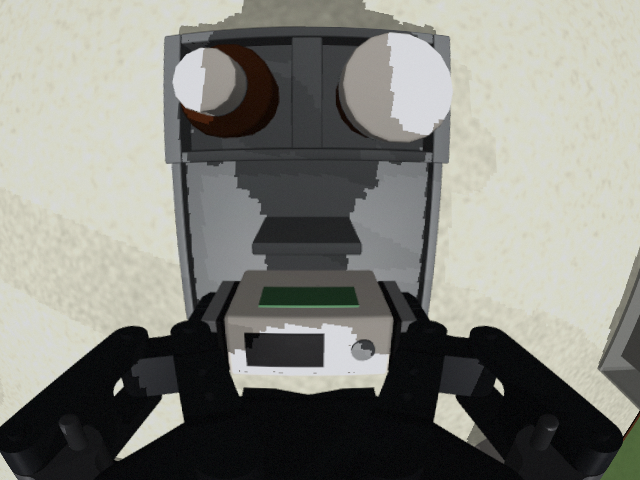

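The visible rail is now at +17.8 mm and I want about 18.6, so I'll shift by -1 mm and go down between the rails.

Emit:
servo_tool:
  steps:
    - [-1,-1,3,0,0,0]
    - [-1,-1,8,0,0,0]
    - [-1,-1,15,0,0,0]
    - [-1,-1,20,0,0,0]
    - [-1,-1,20,0,0,0]

```text
clock: 24.25
position: [0.5587, 0.1342, 0.0156]
ee_rot: [-0.001, 0.641, 0.767, -0.001]
contact_force: [-0.3, 0.1, -1.6]
width: 0.0554
```

Emit:
servo_tool:
  steps:
    - [0,0,8,0,0,0]
    - [0,0,16,0,0,0]
    - [0,0,24,0,0,0]
    - [0,0,32,0,0,0]
    - [0,0,36,0,0,0]
    - [0,0,36,0,0,0]

```text
clock: 24.85
position: [0.5591, 0.1342, -0.0201]
ee_rot: [-0.001, 0.641, 0.767, -0.001]
contact_force: [0.4, 0.2, -1.6]
width: 0.0557
```

```bash
python3 - <<'E'
from h import *
st=telemetry.get_state();print(st["position"],st["moment"],st["width"],st["contact_force"]);goto(.561,.134,-.0273,100.2)
im,d=cams.get_image("wrist");cv2.imwrite("pics/w15.png",im[:,:,::-1])
E
```

```text
[ 0.55905327  0.13424272 -0.02010829] [-0.0483752  -0.02287971  0.01231553] 0.05565307291301892 [ 0.43136883  0.24840496 -1.56834167]
move [-0.6  1.9  7.2] turn [-0.1  -0.    0.01] n>= 0.1
```

View pics/w15.png

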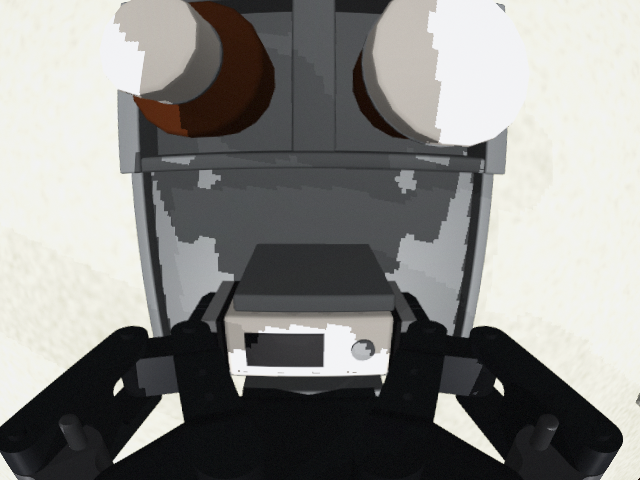

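The meter is between the rails with no side force. I'll lower it the last 7–8 mm onto the floor.

Emit:
servo_tool:
  steps:
    - [0,1,3,0,0,0]
    - [0,2,5,0,0,0]
    - [0,2,7,0,0,0]
    - [0,2,8,0,0,0]
    - [0,2,8,0,0,0]
    - [0,2,8,0,0,0]

```text
clock: 25.5
position: [0.5617, 0.1347, -0.0271]
ee_rot: [0.0, 0.641, 0.767, 0.0]
contact_force: [0.9, -0.4, -1.7]
width: 0.0552
```

Emit:
servo_tool:
  steps:
    - [0,0,0.5,0,0,0]
    - [0,0,1,0,0,0]
    - [0,0,1.5,0,0,0]
    - [0,0,1.5,0,0,0]

```text
clock: 25.9
position: [0.5617, 0.1347, -0.0273]
ee_rot: [0.0, 0.641, 0.767, 0.0]
contact_force: [-3.0, -0.6, 8.5]
width: 0.0555
```

The meter is on the floor (8.5 N). I'll release and rise straight up.

Emit:
servo_tool:
  steps:
    - [0,0,0,0,0,0]
    - [0,0,0,0,0,0]
    - [0,0,0,0,0,0]
    - [0,0,0,0,0,0]
    - [0,0,0,0,0,0]
  hand: 0

```text
clock: 26.4
position: [0.5616, 0.1346, -0.0289]
ee_rot: [-0.0, 0.641, 0.767, -0.0]
contact_force: [-0.5, 0.2, 0.6]
width: 0.0857
```

Emit:
servo_tool:
  steps:
    - [0,0,-20,0,0,0]
    - [0,0,-60,0,0,0]
    - [0,0,-100,0,0,0]
    - [0,0,-140,0,0,0]
    - [-20,0,-180,0,0,0]
    - [-40,0,-200,0,0,0]
    - [-40,0,-200,0,0,0]
    - [-40,0,-200,0,0,0]

```text
clock: 27.2
position: [0.5684, 0.0953, 0.1711]
ee_rot: [-0.0, 0.642, 0.767, 0.0]
contact_force: [-0.1, -0.6, -0.1]
width: 0.0859
```

```bash
python3 - <<'E'
from h import *
im,d=cams.get_image("top")
st=telemetry.get_state();print(st["clock"],st["position"],st["width"],st["contact_force"])
im,d=cams.get_image("wrist");cv2.imwrite("pics/w16.png",im[:,:,::-1])
u,v=np.meshgrid(np.arange(150,480),np.arange(40,420)); u=u.ravel();v=v.ravel();P=pts("wrist",d,u,v,st);C=im[v,u].astype(int)
yaw=np.radians(10.2);ex=np.array([np.cos(yaw),np.sin(yaw)]);ey=np.array([-ex[1],ex[0]]);q=P[:,:2]-[.561,.134];X=q@ex*1000;Y=q@ey*1000
def rc(m): r=cv2.minAreaRect(np.c_[X,Y][m].astype(np.float32)); return m.sum(),np.round(r[0],1),np.round(r[1],1),round(r[2],2),P[m][:,2].mean().round(4)
print("rails",rc((P[:,2]>.056)&(P[:,2]<.066)&(np.abs(X)<40)&(np.abs(Y)<30)))
print("meter",rc((P[:,2]>.046)&(P[:,2]<.0535)&(np.abs(X)<40)&(np.abs(Y)<15)))
print("cap",rc((P[:,2]>.074)&(P[:,2]<.095)&(X<0)&(Y>50)))
print("jar",rc((P[:,2]>.055)&(P[:,2]<.07)&(X>10)&(Y>50)))
im,d=cams.get_image("scene");cv2.imwrite("pics/s16.png",cv2.resize(im[150:310,110:430],None,fx=2.5,fy=2.5,interpolation=cv2.INTER_CUBIC)[:,:,::-1])
E
```

```text
27.25 [0.56764502 0.09567479 0.1700479 ] 0.08496192178712317 [ 0.50217911 -0.03023523 -0.32170266]
rails (np.int64(986), array([-0.3,  0.4]), array([41.8, 49.1]), 89.93, np.float64(0.0597))
meter (np.int64(1937), array([ 0.7, -1.5]), array([56. , 26.9]), 0.01, np.float64(0.0501))
cap (np.int64(889), array([-38.7,  89.6]), array([21.7, 25.6]), 86.29, np.float64(0.0826))
jar (np.int64(2601), array([39.5, 86.2]), array([49.6, 39.8]), 2.7, np.float64(0.0618))
```

View pics/w16.png

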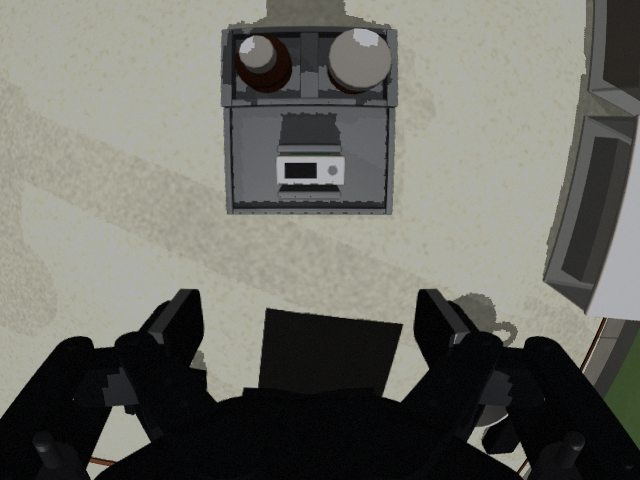

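View pics/s16.png

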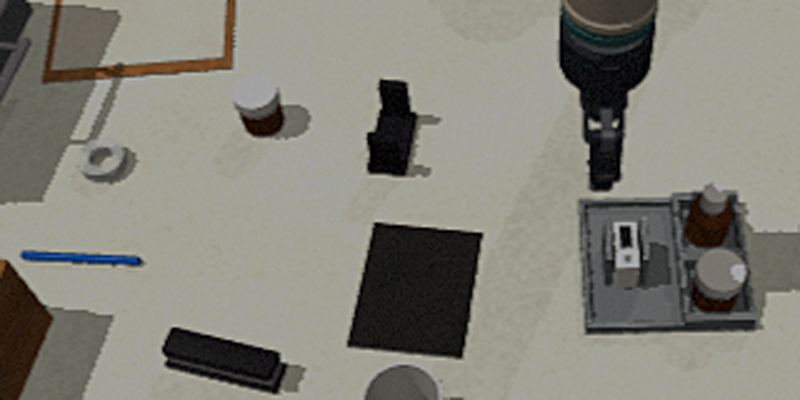

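Everything is in place and undisturbed. The meter's top is at 50 mm, within about 2 mm of the lane's centre. I'll let the arm settle and then hand in.

Emit:
servo_tool:
  steps:
    - [0,0,0,0,0,0]
    - [0,0,0,0,0,0]
    - [0,0,0,0,0,0]

```text
clock: 27.65
position: [0.5685, 0.0956, 0.1708]
ee_rot: [-0.0, 0.641, 0.767, -0.0]
contact_force: [0.1, -0.2, -0.1]
width: 0.0853
```

```bash
python3 -c "
from rig import sign_off
print(sign_off())"
```

```text
the job is handed in; nothing more can be done
None
```

The soil-test kit is complete and handed in at about 28 s; sign_off gave no verdict. pocket_a already held a jar, so bottle_1 went into pocket_b. The meter went from its cradle to the mat, was let go upright there, then taken by its ends and set down between the rails.

**Failed grasp:** My first grasp of the bottle closed on nothing. The scene and wrist cameras both showed the real fingertips about 42 mm behind the reported TCP. I allowed for that in every later move, and the bottle was not disturbed.

**Last checks:**
- **Meter:** upright, with its top at 50 mm as expected on the floor. It stood about 1 mm (x) and 1.5–2 mm (y) from the lane's centre, and its yaw matched the tray's.
- **Bottle:** measured about 1 mm from pocket_b's centre right after release, with its cap top at 83 mm. The final oblique view put it about 2–3 mm off.
- **Bystanders:** the tray jar, table jar, tape, stapler and pen looked undisturbed in the final pictures. The mug was only partly in view there. I did not look at the reserve box again after placing the bottle.
- **Arm:** open, clear of everything and at rest.

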